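# Screw the hose elbow into the clamped water manifold

### The job

Stand the brass hose elbow (the fitting with the ribbed side spout) upright in the port of the clamped manifold block, threaded end down, and screw it clockwise just until you feel the thread start to bite against the seal; then turn it 30 degrees further, stop and let go. Do not force or overtighten it, and leave the plug, brush, wrench and offcut alone.

Things in the scene. Friction and masses are not known exactly. Their poses are not given: they have to be found in the camera images.
- elbow: Brass hose elbow, 0.26 kg, 90 mm tall, starts standing on its threaded foot. Origin: centre of the flat foot; z up the screw axis, x along the spout. From the foot up: threaded spigot 30 mm long (core 26 mm thick, 38.6 mm over the thread), round flange 42 mm wide from 30 to 38 mm, neck 27 mm thick, square head 28 x 28 mm from 56 to 90 mm, flats facing x and y.
- elbow_head (a point): Centre of the elbow's square head, on the screw axis, 73 mm above the foot; axes as the elbow's. The place to grip, across either pair of flats.
- elbow_spout (a point): Outer end of the elbow's ribbed spout, 58 mm from the screw axis along +x, 46 mm above the foot; axes as the elbow's. The spout is 14 mm thick; its top (53 mm) lies below the head.
- elbow_thread (a point): Point on the screw axis 15 mm above the foot; axes as the elbow's. Thread: two right-hand ridges, lead 32 mm per turn (30 degrees = 2.7 mm), one over bearings 0 to 135 degrees from +x towards +y, the other over 180 to 315; each rises with the bearing, its lower end at 0 or 180. Between them are two plain gaps, 135 to 180 and 315 to 360 degrees.
- block: Aluminium manifold block 90 x 90 x 50 mm, fixed to the table by two strap clamps on its +y and -y sides (40 mm high at the bolts, reaching 119 mm from its centre). Origin: centre of its underside, z up. In its middle an open vertical port, 43 mm bore.
- port_mouth (a point): Centre of the port's mouth, on the port's axis in the plane of the block's top; axes as the block's. The elbow comes to rest on a seal 20.5 to 25 mm below this point: the depth differs each time and cannot be seen. The flange does not reach the block. The thread is self-locking: the elbow stays where it is let go and may be regripped.
- port_pin (a point): Inner end of one of two steel thread pins, 5 mm thick, that stand in from the bore wall on the block's +x and -x sides, to 16 mm from the axis, 10.5 mm below the top; axes as the block's. The elbow goes down only with both pins in the gaps of its thread: spout turned 22 degrees counter-clockwise from the block's +x, or from its -x; up to 12 degrees off is fine.
- port_axis (a point): Point on the port's axis 25 mm above the table; axes as the block's. From the entry angle the elbow turns clockwise (from above) freely for 25 to 80 degrees, as the seal has it; then the pins draw it down 32 mm per turn against the springy seal (5 N/mm): a hand that stays level feels a growing downward pull and a little torque (0.1 Nm). From there follow it down. Pushing down delays that point; its own weight is right.
- plug_center (a point): The plug, a brass bystander: same thread and flange but a low hexagonal top and no spout, 54 mm tall, standing on its foot; the point is on its axis half-way up. Leave alone.
- brush: Wire brush lying on the table, bystander. Leave alone.
- wrench: Open-ended wrench lying on the table, bystander. Leave alone.
- offcut: Offcut of steel angle, 70 x 40 x 40 mm, bystander. Leave alone.
There are look-alikes about, which are no part of the job. Leave any orange look-alike of the elbow alone. Of the things shaped like the block, the aluminium one is meant.

How it is judged:
By the outcome, as a careful person would: the job done as asked, in the order asked, and still so for the second after the job is handed in, with the robot touching nothing.
It also fails if it takes over 61 s, if anything falls off the work surface, if the arm or the gripper's body presses on something with over 40 N, if the wrist force passes 120 N, or if a joint passes its speed limit or range.

### The arm

A 6-joint arm with a two-finger parallel gripper is mounted at the origin on the work surface. World frame = base frame: x ahead of the robot, y to its left, z up, the work surface at z = 0. Lengths are in m, angles in rad, forces in N, time in s.
With the tool pointing down it reaches from about 0.4 to 0.825 m from the base axis. Payload 7 kg.
Tool frame: the origin (TCP) lies at the very end of the fingers, on their centre line; the grasp point (between the pads) lies 19 mm behind it; z points along the fingers, y is the direction in which the jaws open and shut (so a half turn about z gives the same grasp; the last joint's range is limited). The gripper opens to 88 mm and grips with 3 to 60 N. Pads are 19 mm wide; open, the fingers measure 130 mm over their backs; the gripper's body (78 mm by 193 mm) begins 47 mm behind the grasp point.
Start: joints at [-0.989, 0.359, 0.012, 0, -1.224, -0.288], TCP at [0.195, -0.646, 0.227] pointing down, gripper open.
Joint ranges: [-3.07, 3.07], [-1.43, 2.12], [-1.02, 1.25], [-3.03, 1.67], [-3.05, -0], [-3.03, 3.03]. Speed limits (rad/s): [2.39, 2.39, 3.01, 3.14, 3.14, 3.14].

### API

Orientations are given as [roll, pitch, yaw] about the fixed x, y, z axes, in that order (R = Rz(yaw) Ry(pitch) Rx(roll)).
In Python, from station import arm gives the robot as it stands.
- The arm moves only by the shell command python3 -m inch 'ROWS' [FORCE]. ROWS is text: rows parted by semicolons, each of 7 numbers parted by spaces: the closure, from 0 (fully open) to 1 (shut), then the shift along the tool's x, y, z each as a share of 300 mm, from -1 to 1, then the turn, a rotation vector about the tool's x, y, z each as a share of 60 degrees, from -1 to 1. In form: grip tx ty tz rx ry rz; .... A call has 1 to 12 rows; each row is the pose to reach, as a shift and turn from the pose commanded when the call began, along the tool's axes at that moment; what a row does not reach only later rows make up. A row lasts 1/10 s, in which the tool goes at most 50 mm and 8.59 degrees, less where a joint would pass 70% of its speed; a pose out of reach is approached as far as the arm can. A call with a number of a shift or a turn outside -1 to 1 is refused whole. A call with a gripper value outside its range is refused whole. The fingers move at their own pace and stop on an object; FORCE is the grip in N (left out, the last holds). Time passes only in rows, so rows that repeat a pose let the fingers close. It gives the time, the measured TCP pose, the force and the opening at its end, in the units of the state.
- arm.get_state(): the state, without advancing time (a new reading comes with each control period).
- arm.grab_frame(name): name is "scene" or "top"; returns a dict with "img" (420x560x3 uint8, red, green, blue), "range_z" (420x560 float32, m along the optical axis (not along the pixel's ray), 0 where there is no reading), "fx", "fy", "cx", "cy" (pixels), "extrinsics" (4x4, takes a point from world to camera coordinates). Camera axes: x right, y up, looking along -z (the intrinsics and any distortion apply to the point x, -y, -z); pixel columns grow to the right and rows downward; lengths in m; the calibration is good to about 2 mm. A picture is of the moment at which its call begins.
- arm.job_done(): hands the job in, once; it reports no verdict.
The state is a dict: "t": time; "q": joint angles; "qd": joint speeds; "joint_efforts": joint torques, N m; "eef_pos": TCP position; "ee_rot": TCP orientation; "force": force on the tool from outside, world axes, zero at the start; "moment": the same for the moment, N m; "width": finger opening in m.
Only numpy, scipy, OpenCV 4.12 (cv2) and the standard library are available. Lean on these libraries where they do the work, as an engineer would, in place of code of your own. Each camera call takes 0.05 s, during which the arm holds its last target.

## Working session

There is one attempt and no reset: what is moved stays moved. The work goes in short steps, Python scripts to look and compute and a shell command to move; the robot and the scene stay as the last step left them, time stands still between calls to the robot, and variables do not carry over. Pictures are saved under pics/ and viewed, and the job is handed in when it is done.

```bash
ls; mkdir -p pics; python3 - <<'E'
from station import arm
import cv2,numpy as np
s=arm.get_state(); print(s)
for n in ["scene","top"]:
    f=arm.grab_frame(n); np.savez('f_%s.npz'%n,**f)
    cv2.imwrite('pics/%s0.png'%n,f["img"][:,:,::-1]); print(n,f["fx"],f["fy"],f["cx"],f["cy"],f["extrinsics"],[k for k in f])
E
```

```text
pics
{'t': 0.0, 'q': array([-9.88881783e-01,  3.59382515e-01,  1.10676978e-02, -3.51593715e-04,
       -1.22411086e+00, -2.88072325e-01]), 'qd': array([-4.42925196e-04,  5.91030759e-05,  1.19659462e-03,  1.21019671e-03,
       -1.19313582e-03,  1.37106901e-03]), 'joint_efforts': array([-6.36197856e-04, -5.82710767e+01,  2.93057996e+01,  6.99732274e+00,
        6.82371654e-03, -1.44211845e-04]), 'eef_pos': array([ 0.1953156 , -0.64561176,  0.22562911]), 'ee_rot': array([ 3.13993653e+00, -1.46049654e-04, -2.84787005e+00]), 'force': array([ 0.74249564, -0.56078251, -0.27034456]), 'moment': array([ 0.00553387,  0.00330295, -0.01651968]), 'width': 0.0874337755304967}
scene 408.71798297936164 408.71798297936164 288.89278315315715 202.11743751616922 [[ 0.43447863  0.90052493 -0.01682758 -0.23725508]
 [-0.57669283  0.29249262  0.7628063   0.2557019 ]
 [ 0.69184803 -0.32171869  0.64640806 -1.33881917]
 [ 0.          0.          0.          1.        ]] ['img', 'range_z', 'fx', 'fy', 'cx', 'cy', 'extrinsics']
top 488.07225854375497 488.07225854375497 274.50137327830737 207.79010217422322 [[ 3.75408511e-02 -9.99295071e-01 -2.13075886e-04 -1.48711829e-02]
 [ 9.79048194e-01  3.67375234e-02  2.00287263e-01 -5.49201251e-01]
 [-2.00138247e-01 -7.72756588e-03  9.79737193e-01 -9.52210310e-01]
 [ 0.00000000e+00  0.00000000e+00  0.00000000e+00  1.00000000e+00]] ['img', 'range_z', 'fx', 'fy', 'cx', 'cy', 'extrinsics']
```

View pics/scene0.png

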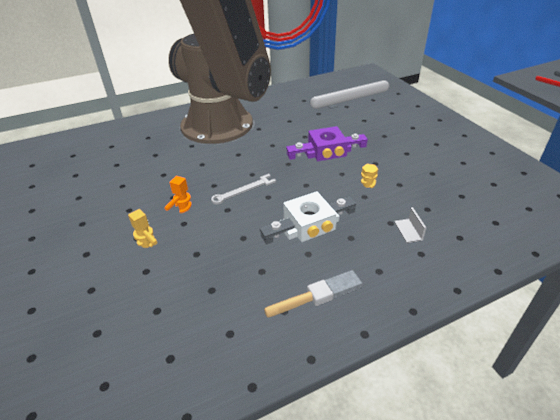

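View pics/top0.png

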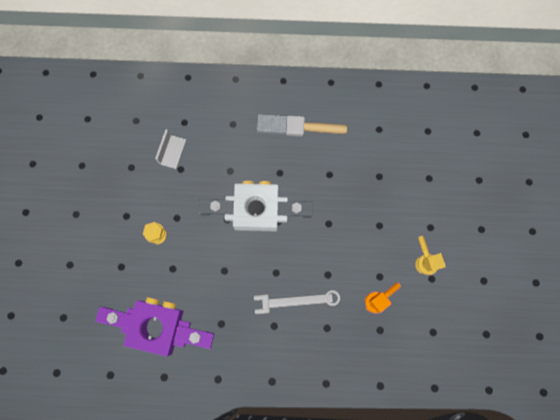

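Candidates for the elbow are the brass one at scene (143,228), top (431,262); the orange look-alike at scene (178,195), top (378,300); and the brass plug, with no spout, at scene (369,176), top (154,233). For the block there is the aluminium one at scene (311,215), top (257,207), and a purple one at scene (330,143), top (153,328). I choose the brass elbow and the aluminium block, and check them in close crops.

```bash
cat > h.py <<'E'
import numpy as np,cv2
def load(n): return dict(np.load(f'f_{n}.npz'))
def pts(f):
    v,u=np.indices(f['range_z'].shape); d=f['range_z']
    c=np.stack([(u-f['cx'])/f['fx']*d,-(v-f['cy'])/f['fy']*d,-d,np.ones_like(d)],-1)
    return (c@np.linalg.inv(f['extrinsics']).T)[...,:3]
def ray(f,u,v,z):
    E=f['extrinsics'];R=E[:3,:3];c=-R.T@E[:3,3]
    d=R.T@np.array([(u-f['cx'])/f['fx'],-(v-f['cy'])/f['fy'],-1.]); return c+d*(z-c[2])/d[2]
def proj(f,p):
    c=f['extrinsics'][:3]@np.append(p,1); return (f['cx']+f['fx']*c[0]/-c[2], f['cy']-f['fy']*c[1]/-c[2])
E
python3 - <<'E'
from h import *
ims=[]
for n,b in [('top',(395,225,460,290)),('scene',(115,195,180,260)),('top',(215,165,300,250)),('scene',(265,175,350,260))]:
    f=load(n);u0,v0,u1,v1=b
    ims.append(cv2.resize(f['img'][v0:v1,u0:u1,::-1],(390,295) if 0 else (295,295),interpolation=cv2.INTER_CUBIC))
cv2.imwrite('pics/crop.png',np.vstack([np.hstack(ims[:2]),np.hstack(ims[2:])]))
f=load('top');P=pts(f)
hsv=cv2.cvtColor(f['img'],cv2.COLOR_RGB2HSV)
m=(hsv[...,0]>18)&(hsv[...,0]<30)&(hsv[...,1]>120)
m[:, :395]=0;m[:,460:]=0;m[:225]=0;m[290:]=0
Z=P[...,2]
for lo,hi in [(.083,.096),(.04,.058)]:
    k=m&(Z>lo)&(Z<hi); q=P[k]
    print(lo,k.sum(),q.mean(0),q.min(0),q.max(0),'px',np.argwhere(k).mean(0)[::-1])
    print(cv2.minAreaRect((q[:,:2]*1000).astype(np.float32)))
k=np.zeros_like(m);k[165:250,215:300]=1
k&=(Z>.044)&(Z<.056)
q=P[k];print('block',k.sum(),q.mean(0),cv2.minAreaRect((q[:,:2]*1000).astype(np.float32)))
E
```

```text
0.083 212 [ 0.44775472 -0.31250485  0.08904367] [ 0.43254847 -0.32863575  0.08349307] [ 0.46456584 -0.29702616  0.09511718] px [435.56132075 261.3490566 ]
((447.66033935546875, -312.88916015625), (27.52347183227539, 28.817556381225586), 15.816527366638184)
0.04 138 [ 0.47450019 -0.3022779   0.04891058] [ 0.42848544 -0.32268002  0.04018045] [ 0.50253242 -0.2923049   0.05613564] px [423.82608696 249.89130435]
((464.56475830078125, -302.08978271484375), (75.93975067138672, 22.65037727355957), 16.530134201049805)
block 1522 [0.55502771 0.04634945 0.04907051] ((555.8295288085938, 28.207508087158203), (90.6963882446289, 125.94676971435547), 0.8901516795158386)
```

View pics/crop.png

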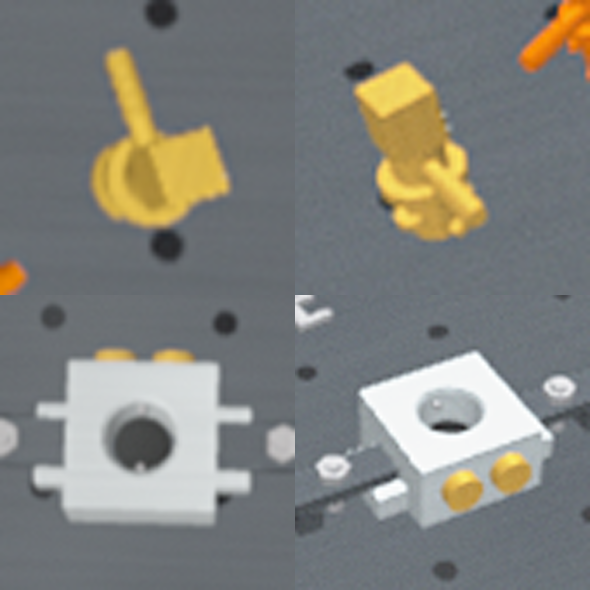

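Crops confirm a brass elbow with a ribbed spout (top crop: head upper right, spout going to upper left, world about +x) and the silver block with pins at image up and down (world ±x). Now I refine the angles and centres.

```bash
python3 - <<'E'
from h import *
for n,b,s in [('top',(215,165,300,250),(257,207)),('scene',(265,175,350,260),(310,208))]:
    f=load(n);u0,v0,u1,v1=b
    P=pts(f); hsv=cv2.cvtColor(f['img'],cv2.COLOR_RGB2HSV)
    k=np.zeros(P.shape[:2],bool);k[v0:v1,u0:u1]=1
    top=(k&(hsv[...,2]>195)&(hsv[...,1]<50)&(abs(P[...,2]-.05)<.008)).astype(np.uint8)
    cv2.imwrite(f'pics/m_{n}.png',cv2.resize(top[v0:v1,u0:u1]*255,(400,400),interpolation=0))
    top=cv2.morphologyEx(top,cv2.MORPH_OPEN,np.ones((5,5),np.uint8))
    cs,h=cv2.findContours(top,cv2.RETR_CCOMP,cv2.CHAIN_APPROX_NONE)
    for c,hh in zip(cs,h[0]):
        if cv2.contourArea(c)<60: continue
        w=np.array([ray(f,*p[0],.05)[:2]*1000 for p in c],np.float32)
        print(n,'hole' if hh[3]>=0 else 'outer',cv2.contourArea(c),cv2.minAreaRect(w),cv2.minEnclosingCircle(w))
    # elbow head top
    m=(hsv[...,0]>14)&(hsv[...,0]<32)&(hsv[...,1]>110)
    z=np.zeros_like(m); 
    if n=='top': z[225:290,395:460]=1
    else: z[195:260,115:165]=1
    k=(m&z&(P[...,2]>.0855)&(P[...,2]<.096)).astype(np.uint8)
    cs,_=cv2.findContours(k,0,cv2.CHAIN_APPROX_NONE);c=max(cs,key=cv2.contourArea)
    w=np.array([ray(f,*p[0],.09)[:2]*1000 for p in c],np.float32)
    print(n,'head',cv2.minAreaRect(w))
    # spout: points 0.04..0.056, far from axis
    q=P[m&z.astype(bool)&(P[...,2]>.044)&(P[...,2]<.056)]; ax=np.array([.4477,-.3127])
    d=q[:,:2]-ax; r=np.hypot(*d.T); q=d[(r>.03)&(r<.065)]
    print('spout',len(q),np.degrees(np.arctan2(q[:,1].mean(),q[:,0].mean())),r.max())
E
```

```text
top outer 1714.5 ((555.291015625, 46.68705749511719), (89.23030090332031, 87.65628051757812), 2.1483213901519775) ((554.9091796875, 46.8707160949707), 59.935462951660156)
top hole 412.5 ((553.768310546875, 47.261962890625), (48.93545150756836, 48.36789321899414), 59.57819747924805) ((555.1278686523438, 43.45892333984375), 28.792011260986328)
top head ((447.784912109375, -312.8927001953125), (27.49966049194336, 28.309772491455078), 16.969804763793945)
spout 73 17.54229745413088 0.08898128966335864
scene outer 937.0 ((557.4432983398438, 46.50210952758789), (90.64599609375, 89.96831512451172), 0.7007464170455933) ((557.9603271484375, 47.22237014770508), 58.80476379394531)
scene hole 217.5 ((557.5252685546875, 48.66141128540039), (46.90908432006836, 54.54962158203125), 16.899873733520508) ((553.9803466796875, 51.068912506103516), 31.689960479736328)
scene head ((452.3936767578125, -312.5197448730469), (29.610794067382812, 27.6053524017334), 17.29572868347168)
spout 66 16.163982191300757 0.059442288109083356
```

```bash
cat > go.py <<'E'
import sys,numpy as np
from scipy.spatial.transform import Rotation as R
from station import arm
x,y,z,yaw=map(float,sys.argv[1:5])
s=arm.get_state();R0=R.from_euler('xyz',s['ee_rot']);Rt=R.from_euler('xyz',[np.pi,0,np.radians(yaw)])
sh=R0.inv().apply(np.array([x,y,z])-s['eef_pos'])/.3
rv=(R0.inv()*Rt).as_rotvec()/np.radians(60)
print('t',round(s['t'],2),'pos',s['eef_pos'].round(4),'rpy',np.degrees(s['ee_rot']).round(2),'q',s['q'].round(2),'F',s['force'].round(2),'M',s['moment'].round(3),'w',round(s['width'],4))
print('share',sh.round(4),rv.round(4))
E
python3 go.py .4490 -.3127 .17 17
python3 - <<'E'
from h import *
f=load('top')
print('orange',ray(f,377,301,.06),ray(f,399,286,.046))
for p in [(215,206),(297,208)]: print('bolt',ray(f,*p,.04))
E
```

```text
t 0.1 pos [ 0.1953 -0.6457  0.2257] rpy [ 1.7992e+02 -1.0000e-02 -1.6317e+02] q [-0.99  0.36  0.01 -0.   -1.22 -0.29] F [ 0.88  0.62 -0.48] M [ 0.025 -0.023 -0.01 ] w 0.0876
share [-1.1307  0.8173  0.1868] [-2.0000e-04 -2.2000e-03  2.9971e+00]
orange [ 0.3680007  -0.20397471  0.06      ] [ 0.39972639 -0.25135939  0.046     ]
bolt [0.55170042 0.13081529 0.04      ]
bolt [ 0.55387139 -0.04129863  0.04      ]
```

```bash
python3 -m inch '0.4 -0.9 0.65 0.1 0 0 -1;0.4 -0.9 0.65 0.1 0 0 -1;0.4 -0.9 0.65 0.1 0 0 -1;0.4 -0.9 0.65 0.1 0 0 -1;0.4 -0.9 0.65 0.1 0 0 -1;0.4 -0.9 0.65 0.1 0 0 -1;0.4 -0.9 0.65 0.1 0 0 -1;0.4 -0.9 0.65 0.1 0 0 -1'; python3 go.py .4490 -.3127 .17 17
```

```text
t: 0.9
eef_pos: [0.3993, -0.3782, 0.1961]
ee_rot: [3.141, 0.001, -1.792]
force: [0.3, -0.8, 0.2]
width: 0.0526
t 0.9 pos [ 0.3993 -0.3782  0.1961] rpy [ 1.7998e+02  4.0000e-02 -1.0266e+02] q [-0.4   0.18 -0.31 -0.   -1.08  0.18] F [ 0.28 -0.81  0.23] M [-0.033  0.129 -0.011] w 0.0526
share [-0.2492 -0.1139  0.0871] [-5.0000e-04  8.0000e-04 -1.9944e+00]
```

```bash
python3 -m inch '0.43 -0.249 -0.114 0 0 0 -1;0.43 -0.249 -0.114 0 0 0 -1;0.43 -0.249 -0.114 0 0 0 -1;0.43 -0.249 -0.114 0 0 0 -1;0.43 -0.249 -0.114 0 0 0 -1;0.43 -0.249 -0.114 0 0 0 -1;0.43 -0.249 -0.114 0 0 0 -1;0.43 -0.249 -0.114 0 0 0 -1'; python3 -m inch '0.43 0 0 0 0 0 -0.994;0.43 0 0 0 0 0 -0.994;0.43 0 0 0 0 0 -0.994;0.43 0 0 0 0 0 -0.994;0.43 0 0 0 0 0 -0.994;0.43 0 0 0 0 0 -0.994;0.43 0 0 0 0 0 -0.994;0.43 0 0 0 0 0 -0.994;0.43 0 0 0 0 0 -0.994'; python3 go.py .4490 -.3127 .14 17
python3 - <<'E'
from station import arm
import cv2,numpy as np
o=[]
for n in ["scene","top"]:
    f=arm.grab_frame(n); np.savez('g_%s.npz'%n,**f); o.append(f['img'][:,:,::-1])
a=cv2.resize(o[0][120:270,60:260],(400,300));b=cv2.resize(o[1][180:330,340:540],(400,300))
cv2.imwrite('pics/above.png',np.hstack([a,b]))
E
```

```text
t: 1.7
eef_pos: [0.4473, -0.3166, 0.1963]
ee_rot: [3.141, 0.001, -0.752]
force: [0.5, 0.3, -0.7]
width: 0.0502
t: 2.6
eef_pos: [0.4475, -0.3165, 0.1964]
ee_rot: [-3.141, 0.0, 0.28]
force: [0.5, 1.0, 0.1]
width: 0.0501
t 2.6 pos [ 0.4475 -0.3165  0.1964] rpy [-1.7999e+02  1.0000e-02  1.6050e+01] q [-0.26  0.17 -0.31 -0.   -1.08  2.11] F [0.48 0.99 0.1 ] M [-0.173  0.124 -0.007] w 0.0501
share [ 0.0082 -0.0107  0.1882] [-0.0001  0.0002 -0.0158]
```

View pics/above.png

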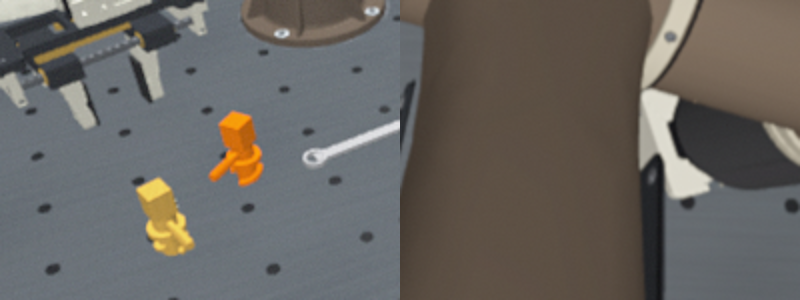

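```bash
python3 - <<'E'
from h import *
f=dict(np.load('g_scene.npz'))
y=np.radians(16.05); d=np.array([np.sin(y),-np.cos(y),0])
for p in ([.4475,-.3165,.1964]+d*.025,[.4475,-.3165,.1964]-d*.025,[.449,-.3127,.09],[.4522,-.3125,.09]):
    u,v=proj(f,np.array(p)); print((u-60)*2,(v-120)*2, u,v)
E
```

```text
94.90645663063555 118.73251172857846 107.45322831531777 179.36625586428923
143.54664249534142 97.98488338964052 131.7733212476707 168.99244169482026
151.94534713143224 188.7213054668111 135.97267356571612 214.36065273340554
152.6675209044443 190.46627388194094 136.33376045222215 215.23313694097047
```

```bash
python3 -m inch '0.43 0.008 -0.011 0.1 0 0 -0.016;0.43 0.008 -0.011 0.2 0 0 -0.016;0.43 0.008 -0.011 0.28 0 0 -0.016;0.43 0.008 -0.011 0.28 0 0 -0.016'; python3 go.py .4495 -.3127 .056 17
python3 - <<'E'
from station import arm
import cv2,numpy as np
f=arm.grab_frame('scene')['img'][:,:,::-1]
cv2.imwrite('pics/near.png',cv2.resize(f[140:270,80:230],(750,600)))
E
```

```text
t: 3.1
eef_pos: [0.4469, -0.3116, 0.1095]
ee_rot: [-3.138, 0.005, 0.301]
force: [-0.2, 0.1, -0.5]
width: 0.05
t 3.1 pos [ 0.4469 -0.3116  0.1095] rpy [-179.79    0.27   17.23] q [-0.25  0.26 -0.43 -0.   -0.89  2.12] F [-0.22  0.13 -0.52] M [-0.084  0.176  0.022] w 0.05
share [0.0082 0.0067 0.1782] [-0.0036  0.0045  0.0039]
```

View pics/near.png

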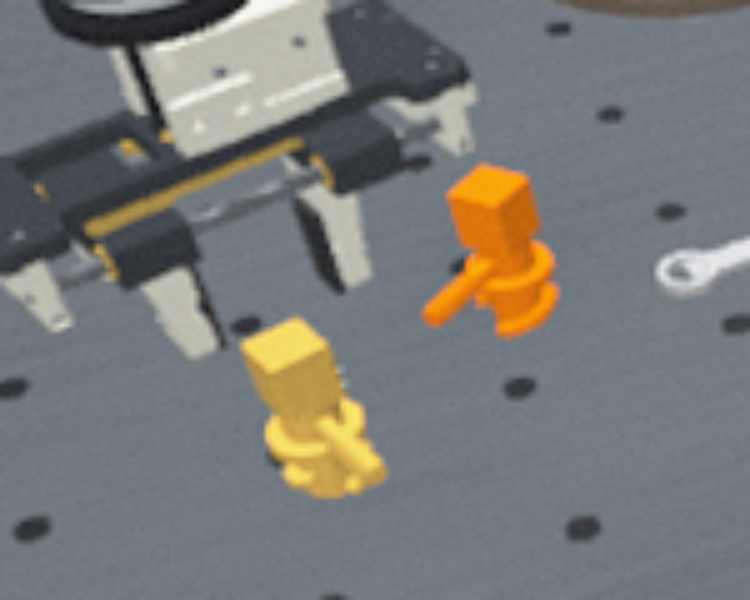

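```bash
python3 go.py .4505 -.3115 .056 17
```

```text
t 3.15 pos [ 0.4482 -0.3123  0.1116] rpy [-1.7991e+02  1.6000e-01  1.7300e+01] q [-0.25  0.26 -0.42  0.   -0.89  2.12] F [-0.15 -0.03  1.1 ] M [-0.117  0.065  0.019] w 0.0498
share [0.0087 0.0002 0.1852] [-0.0016  0.0027  0.005 ]
```

```bash
python3 -m inch '0.43 0.012 0.004 0.03 0 0 0;0.43 0.012 0.004 0.06 0 0 0;0.43 0.012 0.004 0.1 0 0 0;0.43 0.012 0.004 0.14 0 0 0;0.43 0.012 0.004 0.165 0 0 0;0.43 0.012 0.004 0.165 0 0 0;0.43 0.012 0.004 0.165 0 0 0'; python3 go.py .4505 -.3115 .056 17
python3 - <<'E'
from station import arm
import cv2,numpy as np
f=arm.grab_frame('scene')['img'][:,:,::-1]
cv2.imwrite('pics/near2.png',cv2.resize(f[140:270,80:230],(750,600)))
E
```

```text
t: 3.85
eef_pos: [0.4529, -0.3126, 0.0629]
ee_rot: [-3.141, 0.0, 0.304]
force: [0.1, 1.0, 0.9]
width: 0.05
t 3.85 pos [ 0.4529 -0.3126  0.0629] rpy [-1.7999e+02  3.0000e-02  1.7440e+01] q [-0.25  0.32 -0.47  0.   -0.78  2.12] F [0.08 0.97 0.87] M [-0.111  0.094 -0.002] w 0.05
share [-0.0065 -0.0058  0.0231] [-0.0001  0.0004  0.0073]
```

View pics/near2.png

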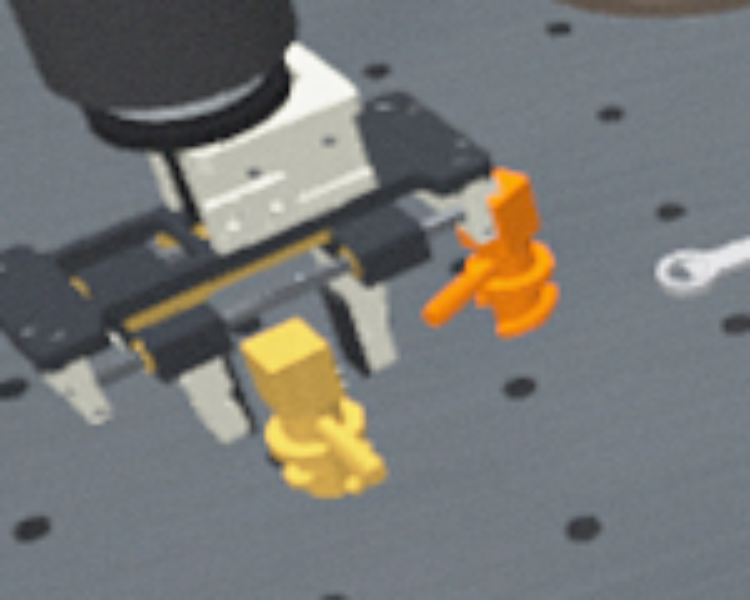

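```bash
python3 -m inch '0.43 -0.006 0 0.022 0 0 0;0.43 -0.006 0 0.022 0 0 0;0.43 -0.006 0 0.022 0 0 0;0.7 -0.006 0 0.022 0 0 0;0.8 -0.006 0 0.022 0 0 0;0.8 -0.006 0 0.022 0 0 0;0.8 -0.006 0 0.022 0 0 0' 30; python3 go.py .4505 -.3115 .056 17
python3 - <<'E'
from station import arm
import cv2,numpy as np
f=arm.grab_frame('scene')['img'][:,:,::-1]
cv2.imwrite('pics/near3.png',cv2.resize(f[140:270,80:230],(750,600)))
E
```

```text
t: 4.6
eef_pos: [0.4512, -0.313, 0.0566]
ee_rot: [3.142, -0.0, 0.304]
force: [-0.9, -0.1, -0.1]
width: 0.0277
t 4.6 pos [ 0.4512 -0.313   0.0566] rpy [180.    -0.    17.44] q [-0.25  0.33 -0.48  0.   -0.77  2.12] F [-0.94 -0.05 -0.11] M [-0.047  0.232  0.028] w 0.0277
share [-0.0008 -0.0056  0.0019] [ 0.0001 -0.0001  0.0073]
```

View pics/near3.png

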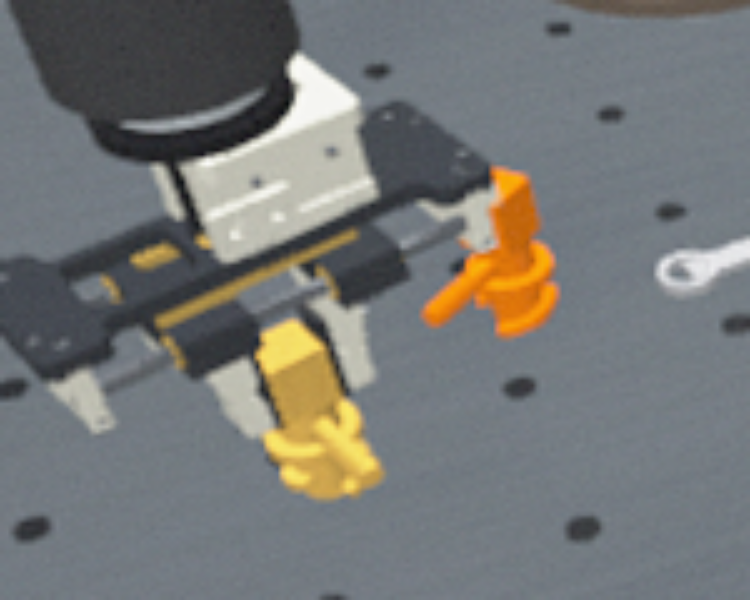

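```bash
python3 -m inch '0.8 0 0 -0.05 0 0 0;0.8 0 0 -0.12 0 0 0;0.8 0 0 -0.22 0 0 0;0.8 0 0 -0.32 0 0 0;0.8 0 0 -0.4 0 0 0;0.8 0 0 -0.42 0 0 0;0.8 0 0 -0.42 0 0 0'; python3 go.py .556 .047 .18 23
python3 - <<'E'
from station import arm
import cv2,numpy as np
f=arm.grab_frame('scene')
cv2.imwrite('pics/lift.png',cv2.resize(f['img'][:,:,::-1][90:240,60:260],(800,600)))
E
```

```text
t: 5.35
eef_pos: [0.4513, -0.3129, 0.1828]
ee_rot: [3.141, -0.001, 0.304]
force: [-0.3, 0.6, -1.9]
width: 0.0278
t 5.35 pos [ 0.4513 -0.3129  0.1828] rpy [ 1.7998e+02 -8.0000e-02  1.7420e+01] q [-0.25  0.19 -0.33 -0.   -1.05  2.12] F [-0.35  0.55 -1.91] M [-0.138  0.148 -0.048] w 0.0278
share [ 0.6921 -1.0404  0.0099] [ 0.0005 -0.0013 -0.093 ]
```

View pics/lift.png

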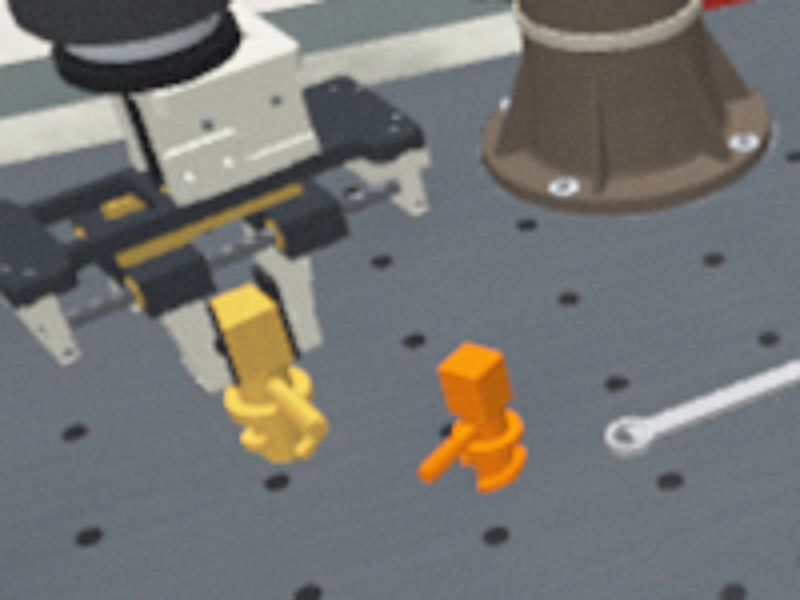

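```bash
python3 -m inch '0.8 0.05 -0.08 0 0 0 0;0.8 0.14 -0.2 0 0 0 -0.02;0.8 0.23 -0.34 0 0 0 -0.04;0.8 0.33 -0.48 0 0 0 -0.05;0.8 0.42 -0.62 0 0 0 -0.07;0.8 0.51 -0.76 0 0 0 -0.09;0.8 0.6 -0.9 0 0 0 -0.09;0.8 0.66 -0.97 0 0 0 -0.09;0.8 0.69 -1 0 0 0 -0.09;0.8 0.69 -1 0 0 0 -0.09;0.8 0.69 -1 0 0 0 -0.09'; python3 go.py .556 .047 .12 23
python3 - <<'E'
from station import arm
import cv2,numpy as np
o=[]
for n in ["scene","top"]:
    f=arm.grab_frame(n); np.savez('b_%s.npz'%n,**f); o.append(f['img'][:,:,::-1])
a=cv2.resize(o[0][110:260,210:410],(800,600))
cv2.imwrite('pics/blk_s.png',a);cv2.imwrite('pics/blk_t.png',o[1])
E
```

```text
t: 6.5
eef_pos: [0.5579, 0.0346, 0.1811]
ee_rot: [-3.141, 0.003, 0.398]
force: [0.2, -0.8, -2.1]
width: 0.0277
t 6.5 pos [0.5579 0.0346 0.1811] rpy [-1.7999e+02  1.5000e-01  2.2830e+01] q [ 0.41  0.21 -0.31 -0.   -1.06  1.56] F [ 0.19 -0.84 -2.09] M [-0.147  0.175  0.021] w 0.0277
share [ 0.0108 -0.0405  0.2035] [-0.0002  0.0026 -0.0028]
```

View pics/blk_s.png

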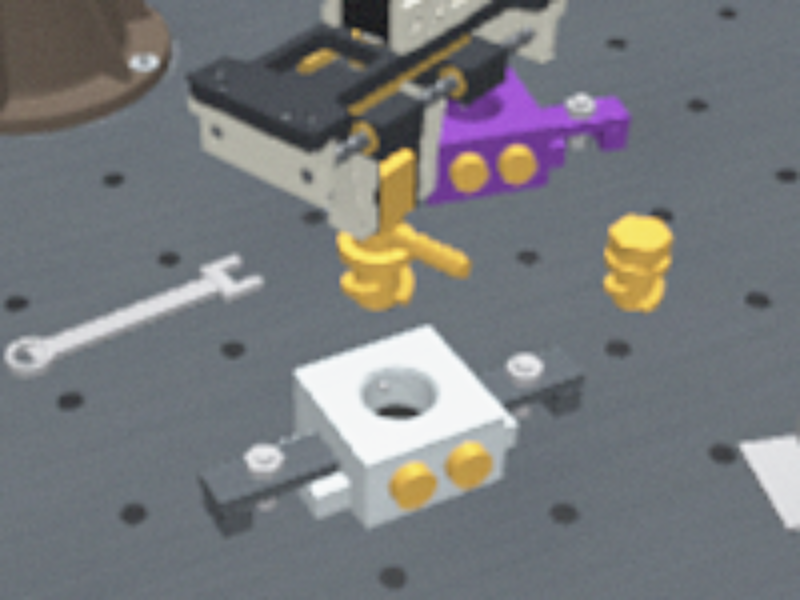

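View pics/blk_t.png

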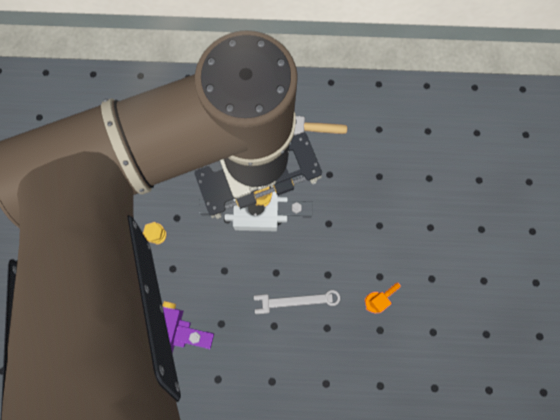

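```bash
python3 go.py .5575 .0464 .125 23
```

```text
t 6.6 pos [0.5581 0.034  0.1818] rpy [-1.7999e+02  8.0000e-02  2.2770e+01] q [ 0.41  0.2  -0.31 -0.   -1.06  1.56] F [ 0.48 -0.77 -3.12] M [-0.098  0.099  0.025] w 0.0277
share [ 0.0145 -0.0387  0.1893] [-0.0001  0.0014 -0.0039]
```

```bash
python3 -m inch '0.8 0.007 -0.02 0.05 0 0 0;0.8 0.014 -0.039 0.1 0 0 0;0.8 0.014 -0.039 0.16 0 0 0;0.8 0.014 -0.039 0.189 0 0 0;0.8 0.014 -0.039 0.189 0 0 0;0.8 0.014 -0.039 0.189 0 0 0'; python3 go.py .5575 .0464 .105 23
python3 - <<'E'
from station import arm
import cv2,numpy as np
o=[]
for n in ["scene","top"]:
    f=arm.grab_frame(n); np.savez('c_%s.npz'%n,**f); o.append(f['img'][:,:,::-1])
cv2.imwrite('pics/c_s.png',cv2.resize(o[0][150:260,250:397],(800,600),interpolation=cv2.INTER_CUBIC))
cv2.imwrite('pics/c_t.png',cv2.resize(o[1][150:260,190:337],(800,600),interpolation=cv2.INTER_CUBIC))
E
```

```text
t: 7.2
eef_pos: [0.5584, 0.0471, 0.1263]
ee_rot: [3.141, -0.0, 0.398]
force: [0.9, 0.7, -2.3]
width: 0.0283
t 7.2 pos [0.5584 0.0471 0.1263] rpy [ 1.7998e+02 -2.0000e-02  2.2800e+01] q [ 0.43  0.26 -0.38  0.   -0.93  1.53] F [ 0.95  0.71 -2.3 ] M [-0.182  0.103  0.012] w 0.0283
share [-0.0036  0.0009  0.071 ] [ 0.0003 -0.0004 -0.0033]
```

View pics/c_s.png

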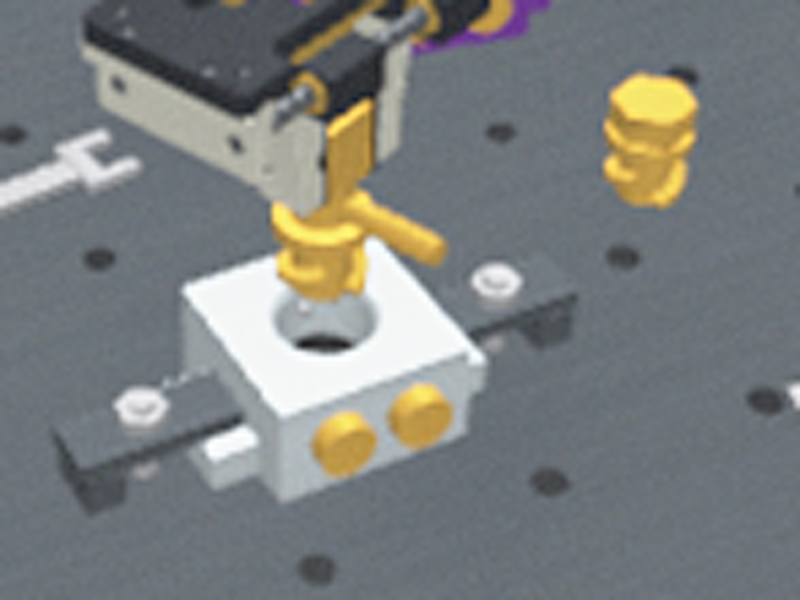

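View pics/c_t.png

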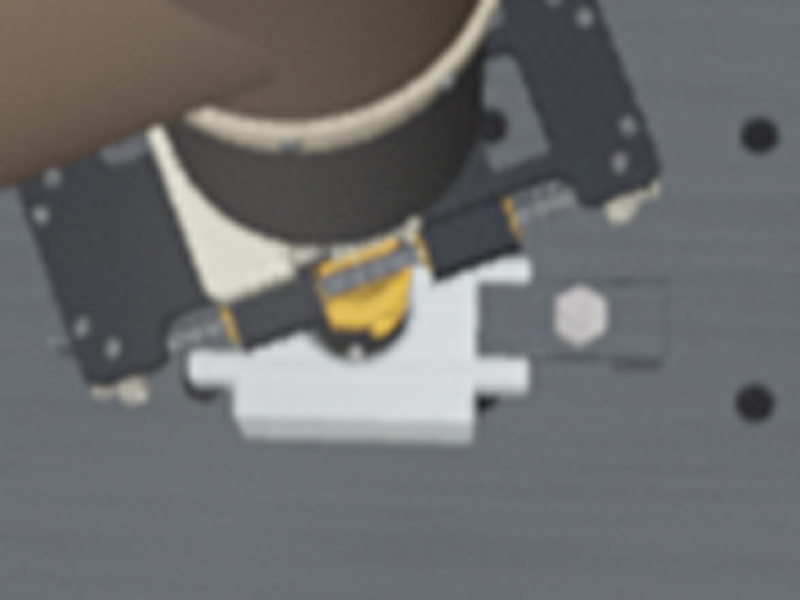

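```bash
python3 - <<'E'
from h import *
f=dict(np.load('c_scene.npz'))
hsv=cv2.cvtColor(f['img'],cv2.COLOR_RGB2HSV)
m=(hsv[...,0]>14)&(hsv[...,0]<32)&(hsv[...,1]>110)&(hsv[...,2]>90)
m[:,335:]=0;m[:175]=0;m[208:]=0;m[:,:295]=0
for v in range(180,208):
    c=np.where(m[v])[0]
    if len(c): print(v,c.min(),c.max(),end=' | ')
print()
t=np.linspace(0,2*np.pi,361)
for c in [(.5584,.0471),(.5564,.0465)]:
  for z0 in [.0697]:
    for nm,z,r in [('foot core',0,.013),('foot thr',.0,.0193),('fl bot',.030,.021),('fl top',.038,.021),('thr top',.027,.0193)]:
      p=np.array([proj(f,np.array([c[0]+r*np.cos(a),c[1]+r*np.sin(a),z0+z])) for a in t])
      print(c,nm,'u',p[:,0].min().round(1),p[:,0].max().round(1),'v',p[:,1].min().round(1),p[:,1].max().round(1))
# bore in scene
b=np.array([proj(f,np.array([.5575+.0215*np.cos(a),.0465+.0215*np.sin(a),.05])) for a in t])
print('bore',b.min(0),b.max(0))
g=load('scene');im=g['img'][190:225,285:335].astype(int)
gr=g['img'][...,:].mean(2)
for v in range(197,220): print(v,gr[v,294:330].astype(int))
E
```

```text
180 310 317 | 181 310 317 | 182 310 316 | 183 310 314 | 184 310 315 | 185 310 316 | 186 310 317 | 187 310 318 | 188 300 320 | 189 300 322 | 190 300 324 | 191 300 326 | 192 301 328 | 193 301 329 | 194 302 331 | 195 302 331 | 196 301 331 | 197 301 330 | 198 301 316 | 199 301 316 | 200 301 316 | 201 303 316 | 202 304 316 | 203 305 315 | 204 307 311 | 
(0.5584, 0.0471) foot core u 303.8 315.3 v 198.2 205.6
(0.5584, 0.0471) foot thr u 301.0 318.1 v 196.4 207.5
(0.5584, 0.0471) fl bot u 300.2 319.3 v 185.6 197.5
(0.5584, 0.0471) fl top u 300.2 319.4 v 182.8 194.7
(0.5584, 0.0471) thr top u 301.0 318.5 v 187.1 198.1
(0.5564, 0.0465) foot core u 303.1 314.6 v 197.7 205.2
(0.5564, 0.0465) foot thr u 300.3 317.4 v 196.0 207.0
(0.5564, 0.0465) fl bot u 299.6 318.6 v 185.2 197.1
(0.5564, 0.0465) fl top u 299.6 318.7 v 182.4 194.2
(0.5564, 0.0465) thr top u 300.4 317.8 v 186.7 197.7
bore [299.59058632 202.18640914] [318.39556214 214.55004719]
197 [110 108 141 158 194 233 235 248 249 247 246 245 245 245 245 245 245 245
 245 245 245 245 245 245 245 245 247 250 216 127 111 115 117 117 116 117]
198 [
[... 2616 characters left out ...]
50 249 242 236 238 238
 245 252 250 248 246 246 246 246 246 246 246 246 246 246 246 246 246 245]
216 [242 247 246 245 245 246 246 246 246 246 246 246 247 248 248 249 249 249
 248 247 246 246 246 246 246 246 246 246 246 246 246 247 246 243 236 222]
217 [209 247 247 246 246 246 246 246 246 246 246 246 246 246 246 246 246 246
 246 246 246 246 246 246 246 246 246 246 247 246 244 243 230 189 171 172]
218 [150 236 249 247 246 246 246 246 246 246 246 246 246 246 246 246 246 246
 246 246 246 246 246 246 246 247 246 245 243 227 200 180 173 174 176 180]
219 [154 192 242 248 246 246 246 246 246 246 246 246 246 246 246 246 246 246
 246 246 246 246 247 246 245 244 230 216 193 169 174 172 175 178 179 179]
```

```bash
python3 - <<'E'
from h import *
t=np.linspace(0,2*np.pi,361)
def ext(f,c,z,r):
    p=np.array([proj(f,np.array([c[0]+r*np.cos(a),c[1]+r*np.sin(a),z])) for a in t]); return p.min(0).round(1),p.max(0).round(1)
f=dict(np.load('c_scene.npz'))
print('foot region scene R,G,B'); 
for v in range(202,208): print(v,[tuple(int(x) for x in f['img'][v,u]) for u in (306,308,310,312,314)])
f=dict(np.load('c_top.npz'));g=load('top')
c=(.5584,.0471)
for z,r in [(.0697,.013),(.0697,.0193),(.0997,.021),(.1077,.021)]: print('top',z,r,ext(f,c,z,r))
print('bore pred',ext(f,(.5575,.0465),.05,.0215))
gr=g['img'].mean(2)
print('bore meas'); 
for v in range(194,220): print(v,gr[v,242:272].astype(int))
hsv=cv2.cvtColor(f['img'],cv2.COLOR_RGB2HSV)
m=(hsv[...,0]>14)&(hsv[...,0]<32)&(hsv[...,1]>110)&(hsv[...,2]>60)
print('brass top')
for v in range(192,218):
    q=np.where(m[v,235:280])[0]+235
    if len(q): print(v,q)
E
```

```text
foot region scene R,G,B
202 [(184, 148, 69), (192, 151, 71), (193, 154, 74), (182, 145, 64), (230, 186, 79)]
203 [(189, 148, 65), (195, 153, 73), (192, 153, 72), (180, 148, 84), (176, 150, 112)]
204 [(183, 160, 119), (192, 156, 88), (187, 157, 98), (179, 164, 137), (165, 171, 168)]
205 [(188, 192, 195), (184, 171, 149), (174, 169, 153), (167, 175, 176), (168, 181, 186)]
206 [(195, 198, 204), (178, 188, 194), (171, 184, 190), (171, 182, 185), (168, 177, 181)]
207 [(156, 159, 161), (176, 184, 188), (178, 184, 189), (170, 179, 183), (169, 175, 178)]
top 0.0697 0.013 (array([248. , 195.1]), array([260.8, 207.6]))
top 0.0697 0.0193 (array([245. , 192.1]), array([263.9, 210.6]))
top 0.0997 0.021 (array([243.2, 187.8]), array([264.4, 208.5]))
top 0.1077 0.021 (array([242.9, 186.8]), array([264.3, 207.7]))
bore pred (array([244.7, 193.7]), array([265.4, 213.9]))
bore meas
194 [210 210 210 211 211 210 211 211 211 212 213 213 214 216 218 219 220 219
 218 216 216 216 216 217 217 217 217 218 218 219]
195 [210 210 210 210 211 210 211 209 209 208 208 201 201 205 208 211 215 220
 221 220 217 215 21
[... 3060 characters left out ...]
5 216 216 216 216]
brass top
194 [262]
195 [260 261 262]
196 [257 259 260]
197 [256 257]
198 [249 250 251 252 253 254]
199 [248 249 250 251 264]
200 [262 263 264]
201 [260 261 262 263 264]
202 [257 258 259 260 261 262 263 264]
203 [255 256 257 258 259 260 261 262 263 264]
204 [252 253 254 255 256 257 258 259 260 261 262 263 264]
205 [250 251 252 253 254 255 256 257 258 259 260 261 262 263 264]
206 [250 251 252 253 254 255 256 257 258 259 260 261 262 263]
207 [250 251 252 253 254 255 256 257 258 259 260 261 262 263]
208 [250 251 252 253 254 255 256 257 258 259 260 261 262 263]
209 [251 252 253 254 255 256 257 258 259 260 261 262]
210 [253 254 255 256 257 258 259 260 261 262]
211 [258 259 260]
```

```bash
python3 -m inch '0.8 0 0 0.02 0 0 0;0.8 0 0 0.04 0 0 0;0.8 0 0 0.06 0 0 0;0.8 0 0 0.075 0 0 0;0.8 0 0 0.075 0 0 0'; python3 go.py .5584 .0471 .09 23
python3 - <<'E'
from station import arm
import cv2,numpy as np
f=arm.grab_frame('scene')
cv2.imwrite('pics/d_s.png',cv2.resize(f['img'][150:260,250:397,::-1],(800,600),interpolation=cv2.INTER_CUBIC))
E
```

```text
t: 7.8
eef_pos: [0.5576, 0.0475, 0.1023]
ee_rot: [-3.141, 0.002, 0.398]
force: [-0.2, 0.4, -2.7]
width: 0.0278
t 7.8 pos [0.5576 0.0475 0.1023] rpy [-1.7999e+02  9.0000e-02  2.2830e+01] q [ 0.43  0.29 -0.41 -0.   -0.88  1.53] F [-0.19  0.39 -2.66] M [-0.158  0.131  0.016] w 0.0278
share [0.0022 0.0022 0.0409] [-0.0001  0.0016 -0.0028]
```

View pics/d_s.png

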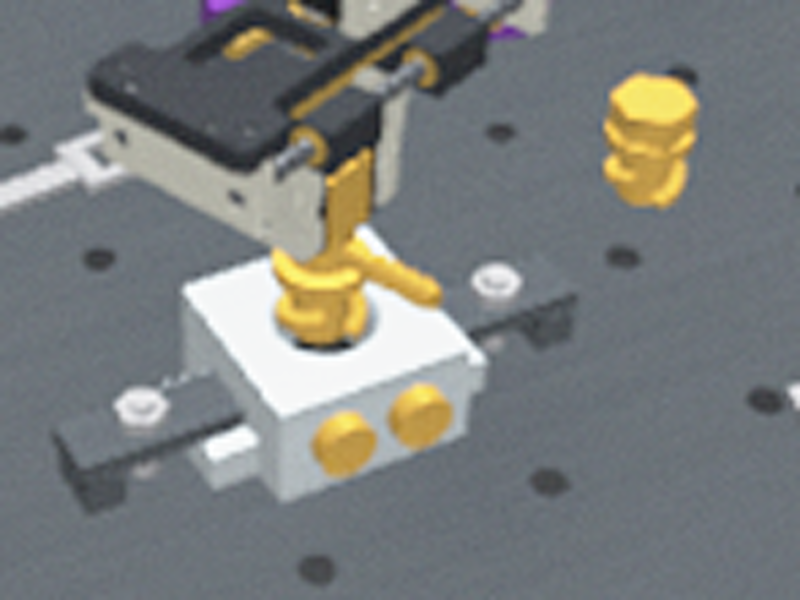

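```bash
python3 -m inch '0.8 0.002 -0.002 0.01 0 0 0;0.8 0.002 -0.002 0.02 0 0 0;0.8 0.002 -0.002 0.03 0 0 0;0.8 0.002 -0.002 0.035 0 0 0;0.8 0.002 -0.002 0.035 0 0 0'; python3 go.py .5584 .0476 .09 23
```

```text
t: 8.35
eef_pos: [0.5582, 0.0483, 0.0924]
ee_rot: [-3.142, 0.001, 0.398]
force: [0.4, -0.4, -1.2]
width: 0.028
t 8.35 pos [0.5582 0.0483 0.0924] rpy [-1.800e+02  3.000e-02  2.283e+01] q [ 0.44  0.3  -0.42 -0.   -0.86  1.53] F [ 0.42 -0.44 -1.24] M [-0.161  0.092  0.003] w 0.028
share [-0.0004  0.0024  0.0082] [-0.      0.0005 -0.0028]
```

```bash
python3 -m inch '0.8 0 0.002 0.005 0 0 0;0.8 0 0.002 0.01 0 0 0;0.8 0 0.002 0.015 0 0 0;0.8 0 0.002 0.015 0 0 0';python3 -m inch '0.8 0 0 0.004 0 0 0;0.8 0 0 0.007 0 0 0;0.8 0 0 0.007 0 0 0'; python3 -m inch '0.8 0 0 0 0 0 0'; python3 -m inch '0.8 0 0 0.003 0 0 0;0.8 0 0 0.003 0 0 0'; python3 go.py .5584 .0476 .09 23
```

```text
t: 8.75
eef_pos: [0.5585, 0.0478, 0.088]
ee_rot: [-3.142, 0.0, 0.398]
force: [0.1, -0.4, -1.5]
width: 0.0283
t: 9.05
eef_pos: [0.5586, 0.0478, 0.086]
ee_rot: [-3.142, 0.0, 0.398]
force: [-0.3, 0.5, -2.1]
width: 0.0281
t: 9.15
eef_pos: [0.5587, 0.0479, 0.0862]
ee_rot: [-3.142, -0.0, 0.399]
force: [0.1, 0.2, -2.6]
width: 0.0277
t: 9.35
eef_pos: [0.5586, 0.0478, 0.0852]
ee_rot: [-3.142, 0.0, 0.398]
force: [0.5, -0.4, -2.9]
width: 0.0274
t 9.35 pos [0.5586 0.0478 0.0852] rpy [-180.      0.     22.83] q [ 0.43  0.31 -0.42 -0.   -0.84  1.53] F [ 0.55 -0.42 -2.88] M [-0.079  0.129 -0.015] w 0.0274
share [-0.0009  0.0004 -0.016 ] [-0.      0.0001 -0.0028]
```

```bash
for i in 1 ; do :; done; python3 -m inch '0.8 0 0 0.003 0 0 0;0.8 0 0 0.003 0 0 0'; python3 -m inch '0.8 0 0 0.003 0 0 0;0.8 0 0 0.003 0 0 0'; python3 -m inch '0.8 0 0 0.003 0 0 0;0.8 0 0 0.003 0 0 0'
```

```text
t: 9.55
eef_pos: [0.5586, 0.0478, 0.0842]
ee_rot: [-3.142, 0.0, 0.398]
force: [-0.5, -0.3, -2.6]
width: 0.028
t: 9.75
eef_pos: [0.5586, 0.0478, 0.0833]
ee_rot: [-3.142, 0.0, 0.398]
force: [0.3, -0.4, -2.0]
width: 0.0277
t: 9.95
eef_pos: [0.5586, 0.0478, 0.0824]
ee_rot: [-3.142, 0.0, 0.398]
force: [-0.4, 0.2, -2.2]
width: 0.028
```

```bash
python3 -m inch '0.8 0 0 0.002 0 0 0;0.8 0 0 0.002 0 0 0'; python3 -m inch '0.8 0 0 0.002 0 0 0;0.8 0 0 0.002 0 0 0'; python3 -m inch '0.8 0 0 0.002 0 0 0;0.8 0 0 0.002 0 0 0'
```

```text
t: 10.15
eef_pos: [0.5586, 0.0478, 0.0819]
ee_rot: [3.142, 0.0, 0.399]
force: [-0.6, 0.0, -2.7]
width: 0.0278
t: 10.35
eef_pos: [0.5588, 0.0479, 0.0814]
ee_rot: [3.142, -0.0, 0.399]
force: [-0.6, -0.3, -1.1]
width: 0.0282
t: 10.55
eef_pos: [0.5588, 0.0479, 0.081]
ee_rot: [3.142, -0.0, 0.399]
force: [-0.9, 1.4, 1.1]
width: 0.0283
```

```bash
python3 -m inch '0.6 0 0 0 0 0 0;0.6 0 0 0 0 0 0;0.6 0 0 0 0 0 0;0.6 0 0 0 0 0 0'; python3 go.py .5588 .0479 .081 23
python3 - <<'E'
from station import arm
import cv2,numpy as np
f=arm.grab_frame('scene');np.savez('e_scene.npz',**f)
cv2.imwrite('pics/e_s.png',cv2.resize(f['img'][150:260,250:397,::-1],(800,600),interpolation=cv2.INTER_CUBIC))
F=[]
for i in range(6):
    arm.grab_frame('top'); F.append(arm.get_state()['force'][2])
print(np.round(F,2))
E
```

```text
t: 10.95
eef_pos: [0.5587, 0.0478, 0.0808]
ee_rot: [3.142, -0.0, 0.398]
force: [0.7, -0.4, -0.5]
width: 0.0345
t 10.95 pos [0.5587 0.0478 0.0808] rpy [ 1.800e+02 -1.000e-02  2.283e+01] q [ 0.43  0.31 -0.43  0.   -0.83  1.53] F [ 0.7  -0.36 -0.52] M [-0.132  0.15   0.026] w 0.0345
share [ 0.0003 -0.0002 -0.0006] [ 0.     -0.0001 -0.0028]
[ 0.03 -0.24 -0.92 -0.62  0.4   1.3 ]
```

View pics/e_s.png

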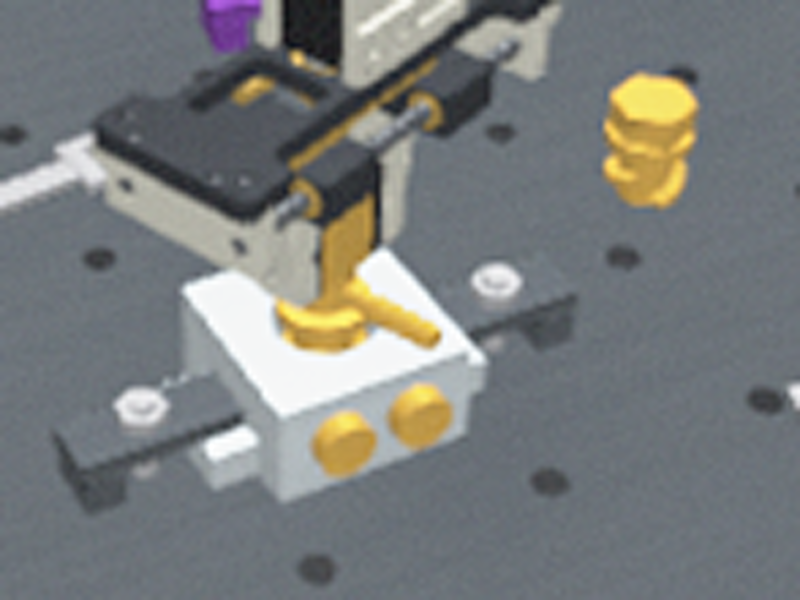

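```bash
python3 -m inch '0.8 0 0 0 0 0 0;0.8 0 0 0 0 0 0;0.8 0 0 0 0 0 0;0.8 0 0 0 0 0 0' 20; python3 go.py .5588 .0479 .081 23; python3 -m inch '0.8 0 0 0 0 0 0.1;0.8 0 0 0 0 0 0.2;0.8 0 0 0 0 0 0.3;0.8 0 0 0 0 0 0.33;0.8 0 0 0 0 0 0.33;0.8 0 0 0 0 0 0.33'; python3 go.py .5588 .0479 .081 23
```

```text
t: 11.7
eef_pos: [0.5587, 0.0479, 0.0808]
ee_rot: [-3.142, -0.0, 0.398]
force: [-0.1, 0.2, 0.0]
width: 0.0278
t 11.7 pos [0.5587 0.0479 0.0808] rpy [-180.     -0.     22.83] q [ 0.43  0.31 -0.43 -0.   -0.83  1.53] F [-0.13  0.16  0.03] M [-0.057  0.219  0.005] w 0.0278
share [ 0.0005  0.     -0.0007] [-0.     -0.     -0.0028]
t: 12.3
eef_pos: [0.5589, 0.0478, 0.0808]
ee_rot: [3.142, -0.0, 0.054]
force: [0.9, -0.3, -0.0]
width: 0.0281
t 12.3 pos [0.5589 0.0478 0.0808] rpy [ 1.7999e+02 -2.0000e-02  3.1000e+00] q [ 0.43  0.31 -0.43  0.   -0.83  1.19] F [ 0.9  -0.35 -0.01] M [-0.552 -0.371  0.003] w 0.0281
share [-0.0002 -0.0005 -0.0005] [ 1.000e-04 -3.000e-04 -3.316e-01]
```

```bash
R='python3 go.py .5588 .0479 .081 0'; python3 -m inch '0.8 0 0 0 0 0 0.05;0.8 0 0 0 0 0 0.1;0.8 0 0 0 0 0 0.1'>/dev/null; $R|head -1;  python3 -m inch '0.8 0 0 0 0 0 0.05;0.8 0 0 0 0 0 0.05'>/dev/null; $R|head -1;  python3 -m inch '0.8 0 0 0 0 0 0.05;0.8 0 0 0 0 0 0.05'>/dev/null; $R|head -1;  python3 -m inch '0.8 0 0 0 0 0 0.05;0.8 0 0 0 0 0 0.05'>/dev/null; $R|head -1
```

```text
t 12.6 pos [0.5588 0.0478 0.0808] rpy [ 1.80e+02 -1.00e-02 -2.96e+00] q [ 0.43  0.31 -0.43  0.   -0.83  1.08] F [ 0.73 -0.72  0.21] M [-0.393 -0.241  0.006] w 0.028
t 12.8 pos [0.5587 0.0478 0.0808] rpy [ 1.8e+02 -1.0e-02 -5.9e+00] q [ 0.43  0.31 -0.43  0.   -0.83  1.03] F [ 0.86 -0.07 -0.05] M [-0.393 -0.212 -0.031] w 0.0278
t 13.0 pos [0.5587 0.0478 0.0808] rpy [180.    -0.    -8.87] q [ 0.43  0.31 -0.43  0.   -0.83  0.98] F [ 0.2  -1.19 -0.54] M [-0.475 -0.22  -0.015] w 0.028
t 13.2 pos [0.5586 0.0478 0.0808] rpy [180.     0.   -11.86] q [ 0.43  0.31 -0.43  0.   -0.83  0.93] F [ 1.16 -1.31  0.34] M [-0.442 -0.171  0.047] w 0.0281
```

```bash
R='python3 go.py .5588 .0479 .081 0'; for i in 0; do :; done; python3 -m inch '0.8 0 0 0 0 0 0.05;0.8 0 0 0 0 0 0.05'>/dev/null; $R|head -1;  python3 -m inch '0.8 0 0 0 0 0 0.05;0.8 0 0 0 0 0 0.05'>/dev/null; $R|head -1;  python3 -m inch '0.8 0 0 0 0 0 0.05;0.8 0 0 0 0 0 0.05'>/dev/null; $R|head -1;  python3 -m inch '0.8 0 0 0 0 0 0.05;0.8 0 0 0 0 0 0.05'>/dev/null; $R|head -1
```

```text
t 13.4 pos [0.5587 0.0478 0.0808] rpy [180.     0.   -14.85] q [ 0.43  0.31 -0.43  0.   -0.83  0.88] F [ 1.1  -1.28  0.17] M [-0.464 -0.091  0.003] w 0.0278
t 13.6 pos [0.5586 0.0478 0.0808] rpy [180.     0.   -17.84] q [ 0.43  0.31 -0.43 -0.   -0.83  0.82] F [ 0.28 -0.35  0.5 ] M [-0.447 -0.133  0.023] w 0.0278
t 13.8 pos [0.5586 0.0478 0.0808] rpy [ 1.800e+02  1.000e-02 -2.084e+01] q [ 0.43  0.31 -0.43 -0.   -0.83  0.77] F [1.27 0.06 0.61] M [-0.452 -0.029  0.029] w 0.0278
t 14.0 pos [0.5586 0.0478 0.0807] rpy [ 1.7999e+02  1.0000e-02 -2.3840e+01] q [ 0.43  0.31 -0.43 -0.   -0.83  0.72] F [ 0.61 -0.8   0.37] M [-0.46   0.022  0.052] w 0.028
```

```bash
R='python3 go.py .5588 .0479 .081 0'; python3 -m inch '0.8 0 0 0 0 0 0.05;0.8 0 0 0 0 0 0.05'>/dev/null; $R|head -1;  python3 -m inch '0.8 0 0 0 0 0 0.05;0.8 0 0 0 0 0 0.05'>/dev/null; $R|head -1;  python3 -m inch '0.8 0 0 0 0 0 0.05;0.8 0 0 0 0 0 0.05'>/dev/null; $R|head -1
```

```text
t 14.2 pos [0.5586 0.0478 0.0808] rpy [ 1.7999e+02  1.0000e-02 -2.6830e+01] q [ 0.43  0.31 -0.43 -0.   -0.83  0.67] F [ 0.06 -0.87 -0.23] M [-0.409  0.007  0.011] w 0.0281
t 14.4 pos [0.5586 0.0478 0.0807] rpy [ 1.7999e+02  1.0000e-02 -2.9830e+01] q [ 0.43  0.31 -0.43 -0.   -0.83  0.62] F [-0.61 -1.03  0.37] M [-0.434  0.068  0.03 ] w 0.0278
t 14.6 pos [0.5586 0.0478 0.0807] rpy [ 1.800e+02  1.000e-02 -3.284e+01] q [ 0.43  0.31 -0.43 -0.   -0.83  0.56] F [ 1.06 -0.98 -0.52] M [-0.49   0.065  0.027] w 0.0279
```

```bash
R='python3 go.py .5588 .0479 .081 0'; python3 -m inch '0.8 0 0 0 0 0 0.05;0.8 0 0 0 0 0 0.05'>/dev/null; $R|head -1;  python3 -m inch '0.8 0 0 0 0 0 0.05;0.8 0 0 0 0 0 0.05'>/dev/null; $R|head -1;  python3 -m inch '0.8 0 0 0 0 0 0.05;0.8 0 0 0 0 0 0.05'>/dev/null; $R|head -1
```

```text
t 14.8 pos [0.5585 0.0477 0.0807] rpy [ 1.7998e+02  1.0000e-02 -3.5830e+01] q [ 0.43  0.31 -0.43 -0.   -0.83  0.51] F [ 0.07 -0.93  0.11] M [-0.689  0.166 -0.04 ] w 0.0277
t 15.0 pos [0.5583 0.0477 0.0806] rpy [ 1.7996e+02  2.0000e-02 -3.8840e+01] q [ 0.43  0.31 -0.43 -0.   -0.83  0.46] F [-0.68 -2.38  0.58] M [-0.812  0.433  0.024] w 0.0279
t 15.2 pos [0.5581 0.0476 0.0806] rpy [ 1.7995e+02  3.0000e-02 -4.1840e+01] q [ 0.43  0.31 -0.43 -0.   -0.83  0.41] F [-0.69 -1.82  1.48] M [-0.862  0.75  -0.058] w 0.0279
```

```bash
R='python3 go.py .5588 .0479 .081 0'; python3 -m inch '0.8 0 0 0 0 0 0.05;0.8 0 0 0 0 0 0.05'>/dev/null; $R|head -1;  python3 -m inch '0.8 0 0 0 0 0 0.05;0.8 0 0 0 0 0 0.05'>/dev/null; $R|head -1
```

```text
t 15.4 pos [0.5579 0.0475 0.0805] rpy [ 1.7992e+02  4.0000e-02 -4.4840e+01] q [ 0.43  0.31 -0.43 -0.   -0.83  0.35] F [-2.51 -1.8   0.61] M [-0.919  1.15   0.003] w 0.0282
t 15.6 pos [0.5578 0.0475 0.0805] rpy [ 1.7991e+02  4.0000e-02 -4.7840e+01] q [ 0.43  0.31 -0.43 -0.   -0.83  0.3 ] F [-3.16 -2.55  0.95] M [-1.098  1.604  0.003] w 0.0277
```

```bash
R='python3 go.py .5588 .0479 .081 0'; python3 -m inch '0.8 0 0 0 0 0 0.05;0.8 0 0 0 0 0 0.05'>/dev/null; $R|head -1;  python3 -m inch '0.8 0 0 0 0 0 0.05;0.8 0 0 0 0 0 0.05'>/dev/null; $R|head -1
```

```text
t 15.8 pos [0.5577 0.0474 0.0804] rpy [ 1.7989e+02  4.0000e-02 -5.0840e+01] q [ 0.43  0.31 -0.43 -0.   -0.83  0.25] F [-5.28 -3.07  2.28] M [-1.13   1.928 -0.035] w 0.0279
t 16.0 pos [0.5575 0.0474 0.0804] rpy [ 1.7987e+02  4.0000e-02 -5.3840e+01] q [ 0.43  0.31 -0.43 -0.   -0.83  0.2 ] F [-5.12 -2.72  2.09] M [-1.103  2.099  0.027] w 0.0278
```

```bash
python3 -m inch '0.6 0 0 0 0 0 0;0.6 0 0 0 0 0 0;0.6 0 0 0 0 0 0;0.6 0 0 0 0 0 0'>/dev/null; python3 go.py .5588 .0479 .081 0
python3 - <<'E'
from station import arm
import cv2,numpy as np
f=arm.grab_frame('scene');np.savez('k_scene.npz',**f);g=arm.grab_frame('top');np.savez('k_top.npz',**g)
cv2.imwrite('pics/k_s.png',cv2.resize(f['img'][150:260,250:397,::-1],(800,600),interpolation=cv2.INTER_CUBIC))
cv2.imwrite('pics/k_t.png',cv2.resize(g['img'][150:260,190:337,::-1],(800,600),interpolation=cv2.INTER_CUBIC))
s=arm.get_state();print(s['force'],s['moment'],s['eef_pos'])
E
```

```text
t 16.4 pos [0.5592 0.0482 0.0809] rpy [-1.7994e+02 -1.0000e-02 -5.3910e+01] q [ 0.43  0.31 -0.43  0.   -0.83  0.2 ] F [ 0.16 -0.34  0.13] M [-0.     0.134  0.039] w 0.0348
share [-0.0001  0.0016 -0.0002] [-9.000e-04 -7.000e-04 -8.986e-01]
[-0.11215895 -0.10175455 -0.59134389] [ 0.00627267  0.1703031  -0.01104236] [0.55896595 0.04803563 0.08084197]
```

View pics/k_s.png

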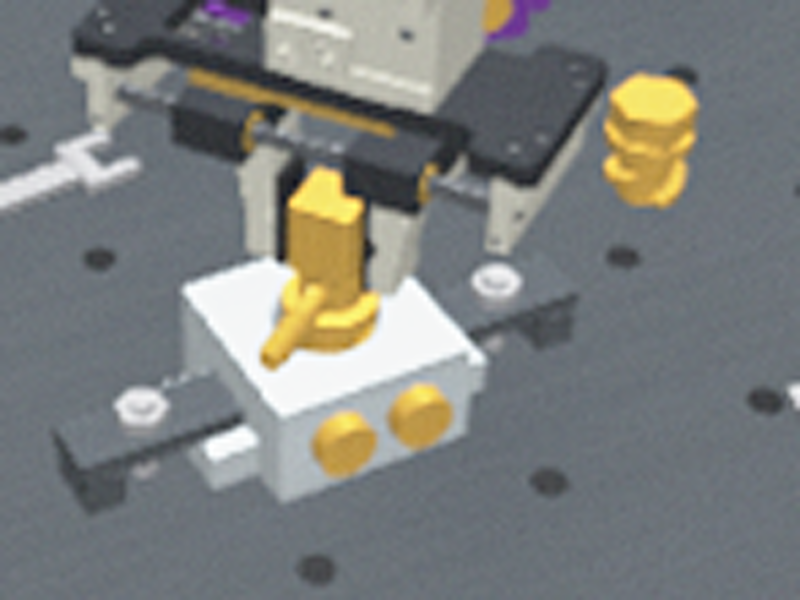

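View pics/k_t.png

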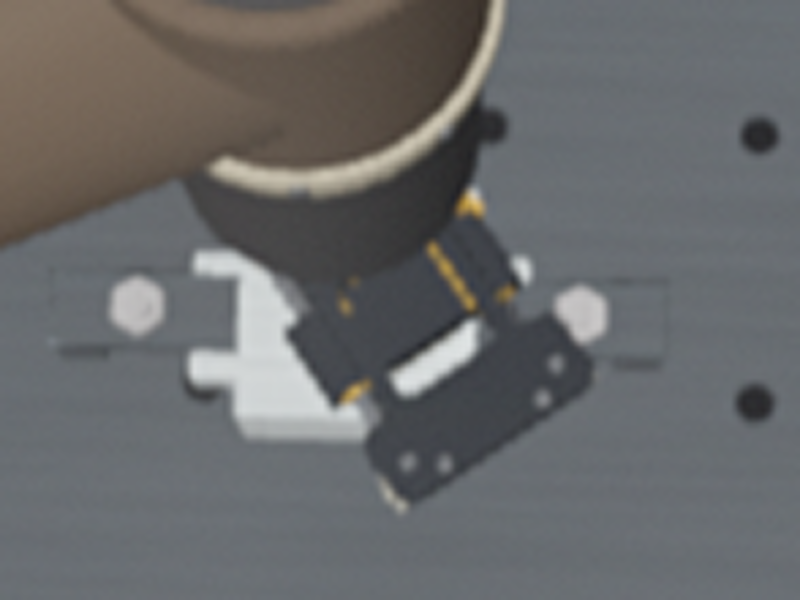

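```bash
R='python3 go.py .5588 .0479 .081 0'; python3 -m inch '0.6 0 0.003 0 0 0 0;0.6 0 0.006 0 0 0 0;0.6 0 0.006 0 0 0 0;0.8 0 0.006 0 0 0 0;0.8 0 0.006 0 0 0 0;0.8 0 0.006 0 0 0 0;0.8 0 0.006 0 0 0 0' 20 >/dev/null; $R|head -1; python3 -m inch '0.8 0 0 0 0 0 0;0.8 0 0 0 0 0 0'>/dev/null; $R|head -1; python3 -m inch '0.8 0 0 0 0 0 0.05;0.8 0 0 0 0 0 0.05'>/dev/null; $R|head -1
```

```text
t 17.2 pos [0.5573 0.0468 0.0808] rpy [-179.99   -0.    -53.96] q [ 0.43  0.31 -0.43  0.   -0.83  0.2 ] F [-0.52  0.42  1.02] M [0.031 0.067 0.015] w 0.0283
t 17.4 pos [0.5573 0.0468 0.0808] rpy [-179.99   -0.    -53.96] q [ 0.43  0.31 -0.43  0.   -0.83  0.2 ] F [-0.7   0.54  1.08] M [ 0.053  0.074 -0.016] w 0.0281
t 17.6 pos [0.5572 0.0467 0.0808] rpy [ 1.7999e+02 -1.0000e-02 -5.7010e+01] q [ 0.43  0.31 -0.43  0.   -0.83  0.14] F [0.31 0.33 0.21] M [-0.219  0.031  0.003] w 0.0279
```

```bash
R='python3 go.py .5588 .0479 .081 0'; python3 -m inch '0.8 0 0 0 0 0 0.033;0.8 0 0 0 0 0 0.033'>/dev/null; $R|head -1; python3 -m inch '0.8 0 0 0 0 0 0.033;0.8 0 0 0 0 0 0.033'>/dev/null; $R|head -1; python3 -m inch '0.8 0 0 0 0 0 0.033;0.8 0 0 0 0 0 0.033'>/dev/null; $R|head -1;python3 -m inch '0.8 0 0 0 0 0 0;0.8 0 0 0 0 0 0'>/dev/null; $R|head -1
```

```text
t 17.8 pos [0.5571 0.0466 0.0807] rpy [ 1.7998e+02 -1.0000e-02 -5.8910e+01] q [ 0.43  0.31 -0.43  0.   -0.83  0.11] F [ 0.01 -1.3   0.56] M [-0.586 -0.015  0.053] w 0.028
t 18.0 pos [0.557  0.0465 0.0806] rpy [ 1.7997e+02 -1.0000e-02 -6.0870e+01] q [ 0.43  0.31 -0.43  0.   -0.83  0.07] F [ 0.44 -1.78 -0.47] M [-0.875  0.025  0.   ] w 0.0277
t 18.2 pos [0.5569 0.0464 0.0806] rpy [ 1.7995e+02 -1.0000e-02 -6.2840e+01] q [ 0.43  0.31 -0.43  0.   -0.83  0.04] F [ 0.23 -2.75 -0.31] M [-1.322  0.018 -0.035] w 0.0279
t 18.4 pos [0.5569 0.0465 0.0806] rpy [ 1.7995e+02 -1.0000e-02 -6.2840e+01] q [ 0.43  0.31 -0.43  0.   -0.83  0.04] F [ 0.59 -4.08 -0.4 ] M [-1.621  0.035  0.025] w 0.0278
```

```bash
R='python3 go.py .5588 .0479 .081 0'; python3 -m inch '0.8 0.002 0.001 0 0 0 0;0.8 0.003 0.0015 0 0 0 0;0.8 0.003 0.0015 0 0 0 0'>/dev/null; $R|head -1; python3 -m inch '0.8 0 0 0 0 0 0'>/dev/null; $R|head -1; python3 -m inch '0.8 0 0 0 0 0 0'>/dev/null; $R|head -1
```

```text
t 18.7 pos [0.557  0.0461 0.0806] rpy [ 1.80e+02  3.00e-02 -6.29e+01] q [ 0.43  0.31 -0.43 -0.   -0.83  0.04] F [-1.68  0.7  -2.04] M [ 0.206  0.744 -0.004] w 0.0276
t 18.8 pos [0.557  0.0461 0.0806] rpy [ 1.7999e+02  3.0000e-02 -6.2900e+01] q [ 0.43  0.31 -0.43 -0.   -0.83  0.04] F [-0.52 -0.13 -0.58] M [0.313 0.787 0.004] w 0.0281
t 18.9 pos [0.557  0.0461 0.0806] rpy [ 1.7999e+02  2.0000e-02 -6.2900e+01] q [ 0.43  0.31 -0.43 -0.   -0.83  0.04] F [-1.73  1.07 -1.69] M [0.475 0.875 0.01 ] w 0.0281
```

```bash
R='python3 go.py .5588 .0479 .081 0'; python3 -m inch '0.8 0 0 0 0 0 0.033;0.8 0 0 0 0 0 0.033'>/dev/null; $R|head -1; python3 -m inch '0.8 0 0 0 0 0 0'>/dev/null; $R|head -1;python3 -m inch '0.8 0 0 0 0 0 0.033;0.8 0 0 0 0 0 0.033'>/dev/null; $R|head -1; python3 -m inch '0.8 0 0 0 0 0 0'>/dev/null; $R|head -1
```

```text
t 19.1 pos [0.557  0.0457 0.0807] rpy [179.97  -0.   -64.91] q [ 0.43  0.31 -0.43  0.   -0.83  0.01] F [-1.69 -0.9  -0.87] M [-0.319  0.701  0.011] w 0.0281
t 19.2 pos [0.557  0.0457 0.0807] rpy [179.98   0.   -64.84] q [ 0.43  0.31 -0.43 -0.   -0.83  0.01] F [-1.56 -0.2  -2.26] M [-0.411  0.696 -0.013] w 0.0281
t 19.4 pos [0.557  0.0454 0.0806] rpy [ 1.7996e+02 -2.0000e-02 -6.6860e+01] q [ 0.43  0.31 -0.43  0.   -0.83 -0.03] F [-1.47 -2.55 -2.38] M [-1.079  0.584  0.102] w 0.0281
t 19.5 pos [0.557  0.0454 0.0806] rpy [ 1.7996e+02 -1.0000e-02 -6.6800e+01] q [ 0.43  0.31 -0.43  0.   -0.83 -0.03] F [-0.67 -2.99 -2.44] M [-1.298  0.612  0.055] w 0.0279
```

```bash
python3 -m inch '0.6 0 0 0 0 0 0;0.6 0 0 0 0 0 0;0.6 0 0 0 0 0 0;0.6 0 0 0 0 0 0'>/dev/null; python3 go.py .5588 .0479 .081 0
python3 - <<'E'
from station import arm
from h import *
f=arm.grab_frame('scene');np.savez('l_scene.npz',**f)
cv2.imwrite('pics/l_s.png',cv2.resize(f['img'][165:225,270:350,::-1],(800,600),interpolation=cv2.INTER_CUBIC))
s=arm.get_state();p=s['eef_pos'];yw=s['ee_rot'][2];tx=np.array([np.cos(yw),np.sin(yw),0]);print(p)
t=np.linspace(0,2*np.pi,361)
hsv=cv2.cvtColor(f['img'],cv2.COLOR_RGB2HSV)
m=(hsv[...,0]>14)&(hsv[...,0]<32)&(hsv[...,1]>110)&(hsv[...,2]>60);m[:,340:]=0
for v in range(176,216):
    q=np.where(m[v,285:340])[0]+285
    if len(q): print(v,q.min(),q.max(),len(q),end=' | ')
print()
for e in (-.003,0):
    for z in (.055,.063):
        c=p+e*tx; a=np.array([proj(f,np.array([c[0]+.021*np.cos(k),c[1]+.021*np.sin(k),z])) for k in t]);print('e',e,z,a.min(0).round(1),a.max(0).round(1))
    ty=np.array([np.sin(yw),-np.cos(yw),0]); c=p+e*tx
    print('head corners',[np.round(proj(f,np.array([*(c+.014*i*tx+.014*j*ty)[:2],z])),1).tolist() for z in(.115,.081) for i,j in((1,1),(1,-1),(-1,-1),(-1,1))])
E
```

```text
t 19.9 pos [0.5576 0.0461 0.081 ] rpy [-179.94    0.    -66.85] q [ 0.43  0.31 -0.43 -0.   -0.83 -0.03] F [ 0.59  0.49 -0.28] M [-0.019  0.146 -0.004] w 0.0351
share [-0.0041 -0.006   0.0001] [-8.0000e-04 -5.0000e-04 -1.1141e+00]
[0.55749453 0.04598952 0.0809643 ]
182 321 323 3 | 183 305 322 5 | 184 304 320 4 | 185 303 320 7 | 186 302 320 10 | 187 301 320 13 | 188 301 320 15 | 189 302 313 12 | 190 302 313 12 | 191 302 313 12 | 192 302 313 12 | 193 302 313 12 | 194 302 313 12 | 195 302 313 12 | 196 302 313 12 | 197 303 313 11 | 198 304 313 10 | 199 305 313 9 | 200 305 313 9 | 201 303 313 11 | 202 302 313 12 | 203 302 313 12 | 204 302 313 12 | 205 301 316 16 | 206 300 318 19 | 207 299 318 20 | 208 298 317 20 | 209 296 317 22 | 210 295 317 23 | 211 294 317 24 | 212 293 316 20 | 213 293 314 16 | 214 292 297 6 | 215 293 295 3 | 
e -0.003 0.055 [300.5 200.1] [318.9 212.1]
e -0.003 0.063 [300.5 197.5] [319.  209.5]
head corners [[301.1, 185.8], [311.1, 190.9], [319.1, 184.8], [309.1, 179.8], [301.0, 197.7], [310.8, 202.9], [318.6, 196.8], [308.9, 191.7]]
e 0 0.055 [299.6 200.7] [318.  212.8]
e 0 0.063 [299.6 198.1] [318.1 210.1]
head corners [[300.2, 186.4], [310.2, 191.6], [318.2, 185.4], [308.3, 180.5], [300.2, 198.4], [309.9, 203.6], [317.8, 197.4], [308.1, 192.4]]
```

View pics/l_s.png

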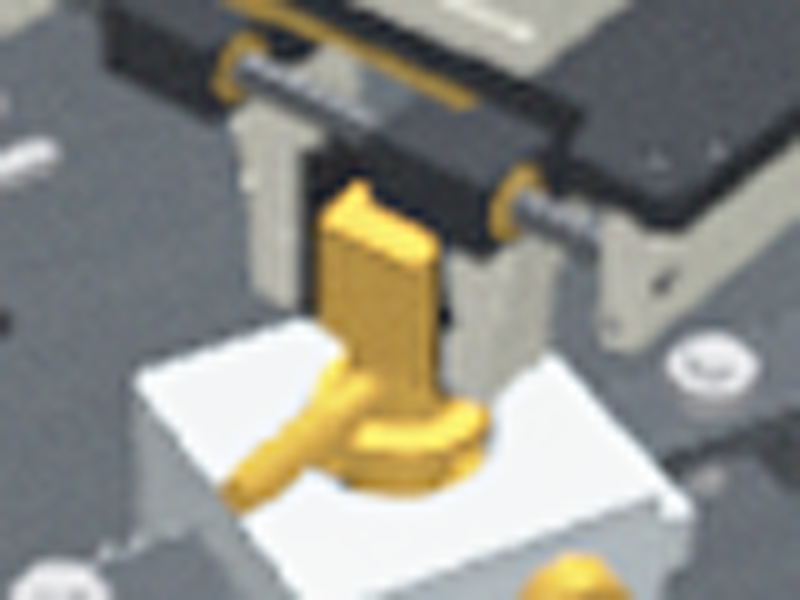

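```bash
python3 - <<'E'
from h import *
f=dict(np.load('l_scene.npz'));k=dict(np.load('k_scene.npz'))
for c in [(.557,.0472),(.5575,.046)]:
  for yw in (-50,-55,-60,-65,-70):
    a=np.radians(yw);tx=np.array([np.cos(a),np.sin(a)]);ty=np.array([np.sin(a),-np.cos(a)])
    P=lambda r,z,w=0:np.round(proj(f,np.array([*(np.array(c)+r*tx+w*ty),z])),1).tolist()
    print(c,yw,'tip',P(.058,.071),'tip bottom',P(.058,.064),'face',P(.014,.115,.014),P(.014,.115,-.014))
for n,d in (('k',k),('l',f)):
    hsv=cv2.cvtColor(d['img'],cv2.COLOR_RGB2HSV)
    m=((hsv[...,0]>14)&(hsv[...,0]<32)&(hsv[...,1]>110)&(hsv[...,2]>60)).astype(np.uint8);m[:,340:]=0;m[:,:285]=0;m[:180]=0;m[220:]=0
    for v in range(196,218):
        q=np.where(m[v])[0]
        if len(q): print(n,v,q.min(),q.max(),end=' | ')
    print()
    P=pts(d); s=(m>0)&(P[...,2]>.06)&(P[...,2]<.085); q=P[s]; r=np.hypot(q[:,0]-.557,q[:,1]-.0468); q=q[r>.032]
    dd=q[:,:2].mean(0)-[.557,.0468]; print(n,len(q),'spout yaw',np.degrees(np.arctan2(dd[1],dd[0])),r.max())
E
```

```text
(0.557, 0.0472) -50 tip [299.2, 217.0] tip bottom [299.2, 219.3] face [301.2, 187.8] [313.2, 190.9]
(0.557, 0.0472) -55 tip [297.1, 216.3] tip bottom [297.1, 218.7] face [300.9, 187.3] [312.4, 191.1]
(0.557, 0.0472) -60 tip [295.1, 215.5] tip bottom [295.1, 217.9] face [300.8, 186.8] [311.7, 191.2]
(0.557, 0.0472) -65 tip [293.2, 214.6] tip bottom [293.2, 216.9] face [300.6, 186.3] [310.9, 191.3]
(0.557, 0.0472) -70 tip [291.5, 213.5] tip bottom [291.5, 215.9] face [300.6, 185.9] [310.1, 191.3]
(0.5575, 0.046) -50 tip [298.8, 217.3] tip bottom [298.8, 219.6] face [300.8, 188.0] [312.8, 191.2]
(0.5575, 0.046) -55 tip [296.7, 216.6] tip bottom [296.7, 219.0] face [300.6, 187.6] [312.1, 191.4]
(0.5575, 0.046) -60 tip [294.7, 215.8] tip bottom [294.7, 218.2] face [300.4, 187.1] [311.3, 191.5]
(0.5575, 0.046) -65 tip [292.8, 214.9] tip bottom [292.8, 217.2] face [300.2, 186.6] [310.5, 191.6]
(0.5575, 0.046) -70 tip [291.1, 213.9] tip bottom [291.1, 216.2] face [300.2, 186.1] [309.7, 191.6]
k 196 302 316 | k 197 303 316 | k 198 303 316 | k 199 304 316 | k 200 304 316 | k 201 303 316 | k 202 303 316 | k 203 302 317 | k 204 302 318 | k 205 302 318 | k 206 302 318 | k 207 302 318 | k 208 302 318 | k 209 301 318 | k 210 301 317 | k 211 300 317 | k 212 299 316 | k 213 299 313 | k 214 298 303 | k 215 298 302 | k 216 298 300 | k 217 300 300 | 
k 43 spout yaw -49.90553549673686 0.05633580053830883
l 196 302 313 | l 197 303 313 | l 198 304 313 | l 199 305 313 | l 200 305 313 | l 201 303 313 | l 202 302 313 | l 203 302 313 | l 204 302 313 | l 205 301 316 | l 206 300 318 | l 207 299 318 | l 208 298 317 | l 209 296 317 | l 210 295 317 | l 211 294 317 | l 212 293 316 | l 213 293 314 | l 214 292 297 | l 215 293 295 | 
l 48 spout yaw -63.59893582377185 0.05740839714715468
```

```bash
R='python3 go.py .5588 .0479 .081 0'; python3 -m inch '0.6 -0.005 0 0 0 0 0;0.6 -0.005 0 0 0 0 0;0.6 -0.005 0 0 0 0 0;0.8 -0.005 0 0 0 0 0;0.8 -0.005 0 0 0 0 0;0.8 -0.005 0 0 0 0 0;0.8 -0.005 0 0 0 0 0' 20 >/dev/null; $R|head -1; python3 -m inch '0.8 0 0 0 0 0 -0.1;0.8 0 0 0 0 0 -0.2;0.8 0 0 0 0 0 -0.25;0.8 0 0 0 0 0 -0.25;0.8 0 0 0 0 0 -0.25'>/dev/null; $R|head -1
```

```text
t 20.65 pos [0.5565 0.0471 0.0807] rpy [179.99   0.   -66.87] q [ 0.43  0.31 -0.43 -0.   -0.83 -0.03] F [-0.86  0.44  0.7 ] M [0.05  0.468 0.006] w 0.0274
t 21.15 pos [0.557  0.0472 0.081 ] rpy [-1.7997e+02 -2.0000e-02 -5.1960e+01] q [ 0.43  0.31 -0.43  0.   -0.83  0.23] F [ 1.18 -0.15  1.55] M [-0.23  -0.068  0.042] w 0.0278
```

Release so it rests under its own weight, regrip, and creep again.

```bash
R='python3 go.py .5588 .0479 .081 0'; python3 -m inch '0.65 0 0 0 0 0 0;0.65 0 0 0 0 0 0;0.65 0 0 0 0 0 0;0.8 0 0 0 0 0 0;0.8 0 0 0 0 0 0;0.8 0 0 0 0 0 0' 20 >/dev/null; $R|head -1; python3 -m inch '0.8 0 0 0 0 0 0.03;0.8 0 0 0 0 0 0.03'>/dev/null; $R|head -1; python3 -m inch '0.8 0 0 0 0 0 0.03;0.8 0 0 0 0 0 0.03'>/dev/null; $R|head -1; python3 -m inch '0.8 0 0 0 0 0 0.03;0.8 0 0 0 0 0 0.03'>/dev/null; $R|head -1; python3 -m inch '0.8 0 0 0 0 0 0.03;0.8 0 0 0 0 0 0.03'>/dev/null; $R|head -1; python3 -m inch '0.8 0 0 0 0 0 0.03;0.8 0 0 0 0 0 0.03'>/dev/null; $R|head -1
```

```text
t 21.75 pos [0.5566 0.0472 0.0807] rpy [180.     0.   -51.87] q [ 0.44  0.31 -0.43 -0.   -0.83  0.23] F [0.22 0.13 0.56] M [ 0.134  0.158 -0.017] w 0.0281
t 21.95 pos [0.5566 0.0471 0.0807] rpy [179.99  -0.   -53.7 ] q [ 0.43  0.31 -0.43  0.   -0.83  0.2 ] F [ 0.67 -0.14  0.07] M [-0.14   0.104 -0.039] w 0.0279
t 22.15 pos [0.5566 0.0471 0.0807] rpy [179.99  -0.   -55.46] q [ 0.43  0.31 -0.43  0.   -0.83  0.17] F [ 0.62 -1.02 -0.88] M [-0.195  0.12  -0.   ] w 0.0281
t 22.35 pos [0.5565 0.047  0.0807] rpy [179.98   0.   -57.23] q [ 0.43  0.31 -0.43  0.   -0.83  0.14] F [-0.05 -1.6  -0.35] M [-0.313  0.091 -0.004] w 0.0279
t 22.55 pos [0.5565 0.047  0.0807] rpy [179.98  -0.   -59.01] q [ 0.43  0.31 -0.43  0.   -0.83  0.11] F [ 0.57 -1.44 -0.48] M [-0.403  0.149 -0.002] w 0.0281
t 22.75 pos [0.5565 0.047  0.0807] rpy [179.98  -0.   -60.81] q [ 0.43  0.31 -0.43  0.   -0.83  0.07] F [ 0.24 -1.39 -1.47] M [-0.521  0.122  0.009] w 0.0277
```

```bash
R='python3 go.py .5588 .0479 .081 0'; python3 -m inch '0.8 0 0 0 0 0 0.03;0.8 0 0 0 0 0 0.03'>/dev/null; $R|head -1; python3 -m inch '0.8 0 0 0 0 0 0'>/dev/null; $R|head -1;  python3 -m inch '0.8 0 0 0 0 0 0.03;0.8 0 0 0 0 0 0.03'>/dev/null; $R|head -1; python3 -m inch '0.8 0 0 0 0 0 0'>/dev/null; $R|head -1;  python3 -m inch '0.8 0 0 0 0 0 0.03;0.8 0 0 0 0 0 0.03'>/dev/null; $R|head -1; python3 -m inch '0.8 0 0 0 0 0 0'>/dev/null; $R|head -1
```

```text
t 22.95 pos [0.5564 0.047  0.0806] rpy [179.97  -0.   -62.6 ] q [ 0.43  0.31 -0.43  0.   -0.83  0.04] F [ 0.67 -1.49 -0.52] M [-0.647  0.105  0.008] w 0.0282
t 23.05 pos [0.5564 0.047  0.0806] rpy [179.97   0.   -62.56] q [ 0.43  0.31 -0.43 -0.   -0.83  0.04] F [ 0.64 -1.14 -1.56] M [-0.745  0.156 -0.007] w 0.028
t 23.25 pos [0.5564 0.047  0.0805] rpy [179.96   0.   -64.43] q [ 0.43  0.31 -0.43 -0.   -0.83  0.01] F [-0.96 -2.03 -3.8 ] M [-0.794  0.125  0.032] w 0.0279
t 23.35 pos [0.5564 0.047  0.0806] rpy [179.97   0.   -64.39] q [ 0.43  0.31 -0.43 -0.   -0.83  0.01] F [ 0.16 -1.5  -1.77] M [-0.809  0.173  0.018] w 0.0281
t 23.55 pos [0.5563 0.047  0.0805] rpy [179.96   0.   -66.24] q [ 0.43  0.31 -0.43 -0.   -0.83 -0.02] F [ 0.39 -1.44 -3.31] M [-0.848  0.095  0.024] w 0.0282
t 23.65 pos [0.5563 0.047  0.0805] rpy [ 1.7996e+02  1.0000e-02 -6.6200e+01] q [ 0.43  0.31 -0.43 -0.   -0.83 -0.02] F [-0.94 -1.6  -3.78] M [-0.868  0.163  0.053] w 0.028
```

```bash
R='python3 go.py .5588 .0479 .081 0'; python3 -m inch '0.8 0 0 0 0 0 0.03;0.8 0 0 0 0 0 0.03'>/dev/null; $R|head -1; python3 -m inch '0.8 0 0 0 0 0 0'>/dev/null; $R|head -1;  python3 -m inch '0.8 0 0 0 0 0 0.03;0.8 0 0 0 0 0 0.03'>/dev/null; $R|head -1; python3 -m inch '0.8 0 0 0 0 0 0'>/dev/null; $R|head -1; python3 -m inch '0.8 0 0 0 0 0 0'>/dev/null; $R|head -1
```

```text
t 23.85 pos [0.5563 0.0471 0.0804] rpy [ 1.7996e+02  1.0000e-02 -6.8050e+01] q [ 0.43  0.31 -0.43 -0.   -0.83 -0.05] F [ 0.25 -2.19 -6.01] M [-0.868  0.125  0.023] w 0.0277
t 23.95 pos [0.5563 0.047  0.0805] rpy [ 1.7996e+02  1.0000e-02 -6.8000e+01] q [ 0.43  0.31 -0.43 -0.   -0.83 -0.05] F [-0.25 -2.28 -4.87] M [-0.759  0.136  0.032] w 0.0278
t 24.15 pos [0.5562 0.0471 0.0804] rpy [ 1.7995e+02  1.0000e-02 -6.9850e+01] q [ 0.44  0.31 -0.43 -0.   -0.83 -0.08] F [-0.4  -1.39 -6.32] M [-0.711  0.122  0.062] w 0.028
t 24.25 pos [0.5562 0.0471 0.0804] rpy [ 1.7995e+02  1.0000e-02 -6.9800e+01] q [ 0.44  0.31 -0.43 -0.   -0.83 -0.08] F [-0.63 -1.78 -6.87] M [-0.696  0.127  0.013] w 0.0275
t 24.35 pos [0.5563 0.0471 0.0804] rpy [ 1.7996e+02  1.0000e-02 -6.9830e+01] q [ 0.44  0.31 -0.43 -0.   -0.83 -0.08] F [-0.01 -1.51 -8.27] M [-0.609  0.178  0.044] w 0.0278
```

```bash
R='python3 go.py .5588 .0479 .081 0'; python3 -m inch '0.8 0 0 0.0015 0 0 0;0.8 0 0 0.003 0 0 0;0.8 0 0 0.003 0 0 0'>/dev/null; $R|head -1; python3 -m inch '0.8 0 0 0.001 0 0 0.055;0.8 0 0 0.002 0 0 0.11;0.8 0 0 0.003 0 0 0.165;0.8 0 0 0.003 0 0 0.165'>/dev/null; $R|head -1;  python3 -m inch '0.8 0 0 0 0 0 0'>/dev/null; $R|head -1
```

```text
t 24.65 pos [0.5563 0.0471 0.0801] rpy [179.98  -0.   -69.85] q [ 0.44  0.31 -0.43  0.   -0.83 -0.08] F [-3.3  -1.98 -1.01] M [-0.631  1.627  0.05 ] w 0.0279
t 25.05 pos [0.5569 0.0473 0.0794] rpy [-1.7996e+02  1.0000e-02 -7.9800e+01] q [ 0.44  0.31 -0.43  0.   -0.83 -0.26] F [-2.58 -0.91  0.28] M [-0.391  1.204 -0.103] w 0.028
t 25.15 pos [0.5569 0.0473 0.0794] rpy [-1.7995e+02  1.0000e-02 -7.9680e+01] q [ 0.43  0.31 -0.43  0.   -0.83 -0.25] F [-2.55 -0.59  0.37] M [-0.275  1.316 -0.138] w 0.0279
```

```bash
R='python3 go.py .5588 .0479 .081 0'; python3 -m inch '0.8 0 0 0.001 0 0 0.05;0.8 0 0 0.002 0 0 0.1;0.8 0 0 0.003 0 0 0.15;0.8 0 0 0.0035 0 0 0.185;0.8 0 0 0.0035 0 0 0.185;0.8 0 0 0.0035 0 0 0.185'>/dev/null; $R|head -1;  python3 -m inch '0.8 0 0 0 0 0 0'>/dev/null; $R|head -1
```

```text
t 25.75 pos [0.5567 0.0474 0.0785] rpy [-1.7998e+02  1.0000e-02 -9.0750e+01] q [ 0.44  0.31 -0.44 -0.   -0.82 -0.45] F [-4.89  0.12  6.03] M [0.214 2.315 0.131] w 0.0277
t 25.85 pos [0.5567 0.0474 0.0785] rpy [-1.7998e+02  2.0000e-02 -9.0750e+01] q [ 0.44  0.31 -0.44 -0.   -0.82 -0.45] F [-5.49  0.53  5.68] M [0.279 2.334 0.133] w 0.028
```

```bash
R='python3 go.py .5588 .0479 .081 0'; python3 -m inch '0.8 0 0 0 0 0 0.03;0.8 0 0 0 0 0 0.035;0.8 0 0 0 0 0 0.035'>/dev/null; $R|head -1;  python3 -m inch '0.8 0 0 0 0 0 0'>/dev/null; $R|head -1
python3 - <<'E'
from station import arm
from h import *
f=arm.grab_frame('scene');np.savez('n_scene.npz',**f)
cv2.imwrite('pics/n_s.png',cv2.resize(f['img'][165:225,270:350,::-1],(800,600),interpolation=cv2.INTER_CUBIC))
E
```

```text
t 26.15 pos [0.5567 0.0474 0.0784] rpy [-1.7998e+02  2.0000e-02 -9.2840e+01] q [ 0.44  0.31 -0.44 -0.   -0.82 -0.48] F [-4.94  0.6   4.46] M [0.352 2.309 0.23 ] w 0.0281
t 26.25 pos [0.5567 0.0474 0.0784] rpy [-1.7998e+02  1.0000e-02 -9.2830e+01] q [ 0.44  0.31 -0.44 -0.   -0.82 -0.48] F [-5.42  0.66  4.49] M [0.285 2.3   0.279] w 0.028
```

View pics/n_s.png

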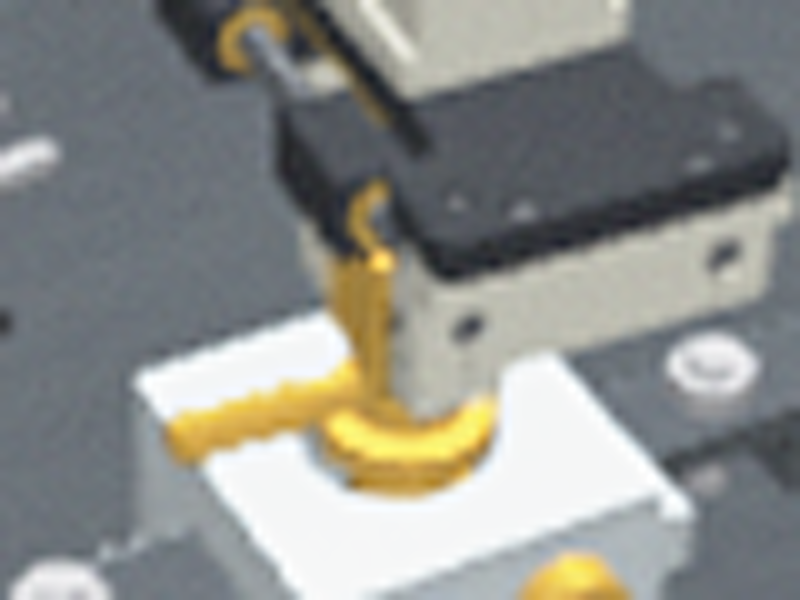

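```bash
R='python3 go.py .5588 .0479 .081 0'; python3 -m inch '0.6 0 0 0 0 0 0;0.5 0 0 0 0 0 0;0.4 0 0 0 0 0 0;0.4 0 0 0 0 0 0;0.4 0 0 0 0 0 0'>/dev/null; $R|head -1;  python3 -m inch '0.4 0 0 -0.05 0 0 0;0.4 0 0 -0.12 0 0 0;0.4 0 0 -0.22 0 0 0;0.4 0 0 -0.35 0 0 0;0.4 0 0 -0.45 0 0 0;0.4 0 0 -0.5 0 0 0;0.4 0 0 -0.5 0 0 0' >/dev/null; $R|head -1
python3 - <<'E'
from station import arm
from h import *
f=arm.grab_frame('scene');np.savez('z_scene.npz',**f)
cv2.imwrite('pics/z_s.png',cv2.resize(f['img'][150:260,250:397,::-1],(800,600),interpolation=cv2.INTER_CUBIC))
P=pts(f);hsv=cv2.cvtColor(f['img'],cv2.COLOR_RGB2HSV)
m=(hsv[...,0]>14)&(hsv[...,0]<32)&(hsv[...,1]>110)&(hsv[...,2]>60);m[:,340:]=0;m[:,:275]=0;m[:160]=0;m[222:]=0
q=P[m&(P[...,2]>.055)&(P[...,2]<.085)];c=np.array([.557,.0473]);d=q[:,:2]-c;r=np.hypot(*d.T);k=(r>.032)&(r<.07)
d=d[k].mean(0);print('spout yaw',np.degrees(np.arctan2(d[1],d[0])),k.sum(),'z',q[k][:,2].mean())
h=P[m&(P[...,2]>.106)&(P[...,2]<.13)];print('head top',len(h),np.median(h,0))
E
```

```text
t 26.8 pos [0.5569 0.0472 0.0779] rpy [-1.7998e+02  1.0000e-02 -9.2960e+01] q [ 0.43  0.31 -0.44  0.   -0.82 -0.49] F [ 0.12 -1.43 -0.02] M [ 0.03   0.117 -0.002] w 0.052
t 27.5 pos [0.558  0.0475 0.2308] rpy [-1.7972e+02  1.0000e-01 -9.2950e+01] q [ 0.43  0.16 -0.24  0.   -1.16 -0.49] F [-0.26  0.61 -0.21] M [ 0.056  0.067 -0.005] w 0.0522
spout yaw -87.86409098400897 42 z 0.07094242753140177
head top 125 [0.56017183 0.04701869 0.11078619]
```

View pics/z_s.png

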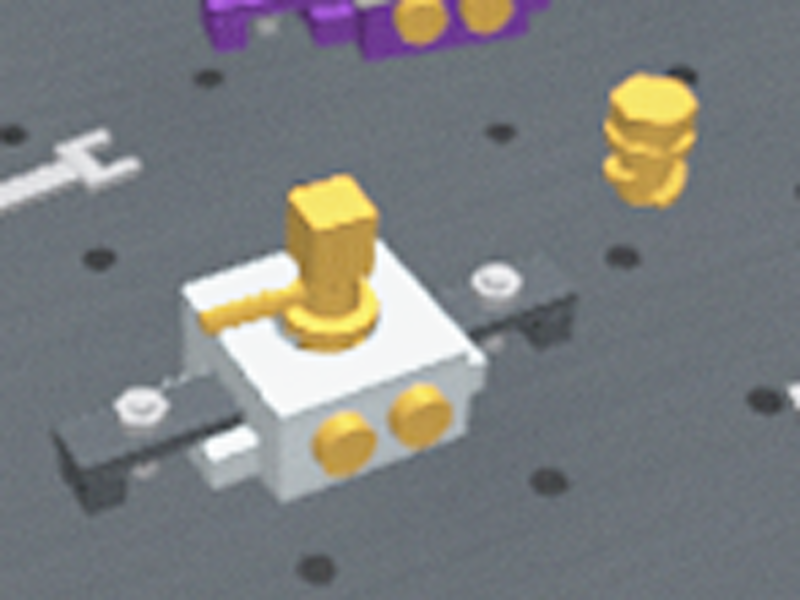

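```bash
python3 - <<'E'
from station import arm
import cv2
f=arm.grab_frame('scene');cv2.imwrite('pics/fin.png',f['img'][:,:,::-1])
print(arm.job_done())
E
```

```text
the job is handed in; nothing more can be done
None
```

View pics/fin.png

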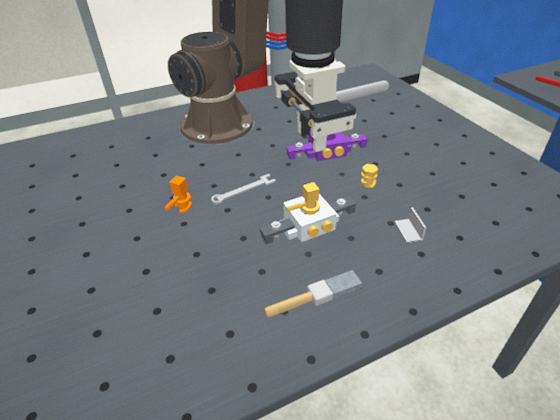

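The brass elbow is upright in the aluminium block's port, screwed in about 30° past where I judged the thread began to bite. I released it, lifted the hand clear and handed in at about 27.6 s of the 61 s. It was handed in without a verdict.

**What I did:** I set it down at the entry angle and let it rest on the seal under its own weight, about 25 mm deep. I turned it clockwise in small steps, and regripped when side forces showed the hand was off the port's axis. I backed off about 15° once to feel the bite again from a clean start. I then followed it down and let go with the tool at -92.8°.

**Last checks:**
- **Position:** the final pictures show the elbow upright in the port. The plug, brush, wrench, offcut, orange look-alike and purple block look unmoved.
- **Contact:** the hand read about 0 N after release and is well clear of everything.
- **Highest readings:** the largest wrist force I read was about 8 N.

**Uncertain or disagreeing:**
- **Bite angle:** the first faint pull came at about -58°, the steep part of the pull points to about -62.5°, and the tool's descent points to about -65°. I used -62.5°, so the true extra turn is between about 28° and 35°.
- **Final spout angle:** the camera gave -88° against the tool's -93°. I put most of that down to an error of 2–3 mm in the port centre I assumed for the camera reading.
- **Downward push:** while following it down, the hand pressed with up to about 6 N for a moment. The turning torque read up to 0.28 Nm at the end, above the 0.1 Nm you described for the start of the bite.

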